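Build up the keyed battery stack and switch it on

TASK

Lift the yellow cover off the charging dock and set it aside, then stack every blue battery module there is on the dock, in any order, each pressed down level over the orange key of the part below. Put the cover back, fully seated on the top module; only then, with the power still off, take the red key from its wooden block, push it fully into the isolator switch, turn it clockwise to the on stop and leave it there. Leave the multimeter, jar and pliers where they are.

Things in the scene. Friction and masses are not known exactly. Their poses are not given: they have to be found in the camera images.
- dock: battery charging dock fixed to the bench, a flat grey and black box 100 (x) x 250 (y) x 35 mm high; origin at the centre of its underside, x along its short side away from the robot, y along its long side to the left. Near its left end is the stacking seat, outlined in white, with an orange key; near its right end, 155 mm from the seat, is the round isolator switch
- dock_seat (a point): centre of the stacking seat on the dock's deck, 35 mm above the bench; x and y as the dock's. The orange key stands up from the deck 18 mm along +x from here: 24 (x) x 16 (y) mm, 16 mm high, its upper 4 mm narrower by 3.5 mm as a lead-in. A part seats only with its x and y axes along the dock's
- isolator (a joint): rotor of the isolator switch, rad: 0 is off (key bow in line with the dock's x axis, pointing at the red dot), grows clockwise seen from above to the stop at 1.3, which is on (bow points at the green dot). Stiff friction of about 0.06 N m, stays where it is left, no spring. The key blade has about 0.15 rad of play in the slot, so the key must be turned a little further than the rotor
- isolator_slot (a point): centre of the slot's mouth on the rotor's face, 61 mm above the bench; turns with the rotor. The slot runs along the point's x axis, 20.6 x 7.6 mm and 24 mm deep; the key fits either way round. A red collar ring, 49 mm across with a 32 mm opening, surrounds it and stands 1 mm above the face
- cover: yellow contact cover with a black carrying rib; plate 84 (x) x 50 (y) x 22 mm, rib on top 56 (x) x 14 (y) mm rising from 22 to 50 mm; origin at the centre of its underside. Its underside has a notch 27.5 x 19.5 mm, 18 mm deep, centred 18 mm along +x, which takes the orange key below. 0.12 kg or so. It starts seated on the dock; on top it has no key. The bench straight in front of the dock (about x 0.42, y 0) is kept clear for it
- isolator_key: red isolator key standing upright, starts in a slot of the wooden key block. Origin at the centre of the blade's lower end. From below: steel blade 18 (x) x 5 (y) mm, 22 mm long with a narrower tip (15 x 3.2 mm over 7 mm); round shoulder 22 mm across from 22 to 27 mm; flat bow 36 (x) x 10 (y) mm from 27 to 64 mm up, to be gripped across its 10 mm. About 35 g. In its block or fully in the switch, the shoulder rests on the face
- key_shoulder (a point): point on the key's axis at the underside of its shoulder, 22 mm above the blade's end
- key_block: wooden bench block 46 (x) x 86 (y) x 32 mm high, fixed; origin at the centre of its underside. The key's slot is at y = -18 mm; a steel hex key stands 27 mm proud of the block at y = +24 mm
- multimeter: yellow and black multimeter lying on the bench, 128 x 70 x 38 mm; leave it alone
- jelly_jar: small white jar with a blue lid, 68 mm across, 61 mm high; leave it alone
- pliers: red-handled pliers lying on the bench, 173 mm long; leave them alone
- module_a: blue battery module, 84 (x) x 50 (y) x 40 mm high, about 0.32 kg, standing upright; some of the five may be absent. Origin at the centre of its underside. On top an orange key 24 (x) x 16 (y) mm, 16 mm high (narrower in its upper 4 mm), centred 18 mm along +x; in the underside, right below it, a notch 27.5 x 19.5 mm and 18 mm deep. To be gripped across its 50 mm. All modules are alike and go in any order
- module_a_top (a point): centre of module_a's top face (not its key), 40 mm above its underside; seat for the next part
- module_b: blue battery module, 84 (x) x 50 (y) x 40 mm high, about 0.32 kg, standing upright; some of the five may be absent. Origin at the centre of its underside. On top an orange key 24 (x) x 16 (y) mm, 16 mm high (narrower in its upper 4 mm), centred 18 mm along +x; in the underside, right below it, a notch 27.5 x 19.5 mm and 18 mm deep. To be gripped across its 50 mm. All modules are alike and go in any order
- module_b_top (a point): centre of module_b's top face (not its key), 40 mm above its underside; seat for the next part
- module_c: blue battery module, 84 (x) x 50 (y) x 40 mm high, about 0.32 kg, standing upright; some of the five may be absent. Origin at the centre of its underside. On top an orange key 24 (x) x 16 (y) mm, 16 mm high (narrower in its upper 4 mm), centred 18 mm along +x; in the underside, right below it, a notch 27.5 x 19.5 mm and 18 mm deep. To be gripped across its 50 mm. All modules are alike and go in any order
- module_c_top (a point): centre of module_c's top face (not its key), 40 mm above its underside; seat for the next part
- module_d: blue battery module, 84 (x) x 50 (y) x 40 mm high, about 0.32 kg, standing upright; some of the five may be absent. Origin at the centre of its underside. On top an orange key 24 (x) x 16 (y) mm, 16 mm high (narrower in its upper 4 mm), centred 18 mm along +x; in the underside, right below it, a notch 27.5 x 19.5 mm and 18 mm deep. To be gripped across its 50 mm. All modules are alike and go in any order
- module_d_top (a point): centre of module_d's top face (not its key), 40 mm above its underside; seat for the next part
- module_e: blue battery module, 84 (x) x 50 (y) x 40 mm high, about 0.32 kg, standing upright; some of the five may be absent. Origin at the centre of its underside. On top an orange key 24 (x) x 16 (y) mm, 16 mm high (narrower in its upper 4 mm), centred 18 mm along +x; in the underside, right below it, a notch 27.5 x 19.5 mm and 18 mm deep. To be gripped across its 50 mm. All modules are alike and go in any order
- module_e_top (a point): centre of module_e's top face (not its key), 40 mm above its underside; seat for the next part
Not all that is in view belongs to the job. Leave any turquoise look-alike of the module_d alone.

How it is judged:
By the outcome, as a careful person would: the job done as asked, in the order asked, and still so for the second after the job is handed in, with the robot touching nothing.
Of module_a, module_b, module_c, module_d, module_e only 3 to 5 are there at a start; the rules pass over those that are not, and their reading is None.
At some moment in a run one of module_a, module_b, module_c, module_d, module_e, cover may be knocked a few centimetres aside while the robot is not near it.
Once in a run the grip may slacken for a moment while it holds something.
It also fails if it takes over 210 s, if anything falls off the work surface, if the arm or the gripper's body presses on something with over 40 N, if the wrist force passes 120 N, or if a joint passes its speed limit or range.

ROBOT

A 6-joint arm with a two-finger parallel gripper is mounted at the origin on a cart in front of the work surface, level with it; the furniture and walls round the work are solid. World frame = base frame: x ahead of the robot, y to its left, z up, the work surface at z = 0. Lengths are in m, angles in rad, forces in N, time in s.
With the tool pointing down it reaches from about 0.375 to 0.9 m from the base axis. Payload 3.1 kg.
Tool frame: the origin (TCP) lies midway between the tips of the shut fingers; the grasp point (between the pads) lies 19 mm behind it; z points along the fingers, y is the line along which they close (so a half turn about z gives the same grasp; the last joint's range is limited). The gripper opens to 87 mm and grips with 3 to 60 N. Pads are 19 mm wide; open, the fingers measure 117 mm over their backs; the gripper's body (75 mm by 190 mm) begins 51 mm behind the grasp point.
Start: joints at [1.083, 0.527, 1.433, -0, 1.181, -0.178], TCP at [0.19, 0.595, 0.196] pointing down, gripper open.
Joint ranges: [-3.08, 3.08], [-0.75, 2.2], [0.22, 2.44], [-1.43, 4.57], [0, 2.65], [-2.85, 2.85]. Speed limits (rad/s): [2.79, 2.79, 3.14, 3.14, 3.14, 3.14].

INTERFACE

Orientations are given as a rotation vector (axis times angle).
In Python, from rig import * gives the robot as it stands.
- The arm moves only by the tool step_arm, never from a script. Its argument "motion" is a list of rows, each an object of numbers: "tx", "ty", "tz": the shift along the world's x, y, z each as a share of 0.025 m, from -1 to 1; "ax", "ay", "az": the turn, a rotation vector about the world's x, y, z each as a share of 0.1 rad, from -1 to 1; "fingers": the closure, from -1 (fully open) to 1 (shut). In form: [{"tx": .., "ty": .., "tz": .., "ax": .., "ay": .., "az": .., "fingers": ..}, ...]. A call has 1 to 20 rows; each row shifts and turns the commanded pose from where the row before left it; what a row does not reach is not made up. A row lasts 1/10 s, in which the tool goes at most 50 mm and 8.59 degrees, less where a joint would pass 70% of its speed; a pose out of reach is approached as far as the arm can. A call with a number of a shift or a turn outside -1 to 1 is refused whole. A call with a gripper value outside its range is refused whole. The fingers move at their own pace and stop on an object; "grip_force" is the grip in N (left out, the last holds). Time passes only in rows, so rows that do not move let the fingers close. It gives the time, the measured TCP pose, the force, the opening and the grip force at its end, in the units of the state.
- state(): the state, without advancing time (a new reading comes with each control period).
- get_image(name): name is "scene" or "top" or "wrist"; returns a dict with "pixels" (400x640x3 uint8, red, green, blue), "vertical_fov" (degrees; the focal length in pixels is half the picture's height over the tangent of half this angle, whatever the lens; pixels are square), "cx", "cy" (the principal point, pixels), "rvec" (rotation vector, rad) and "tvec" (3), from world to camera coordinates, as OpenCV has them. Camera axes: x right, y down, z forward; pixel columns grow to the right and rows downward; lengths in m; the calibration is good to about 2 mm. A picture is of the moment at which its call begins. There is no depth.
- job_done(): hands the job in; it is judged then, once.
Trained networks look in a picture, given as the dict that the camera call returned (one of the last four; its "shot" number tells which), for a name from the list of things; names that differ only in an ending like _2 or _b are one class to them, and where a whole thing is asked for, a point or a joint stands for the part that bears it (a point fixed in the world has none). Each returns a list of dicts, best first, with "p" (0 to 1); they miss things now and then, are a little off and sometimes report something else, mostly with a low value. They report only what shows in the picture. A call takes as long as a camera call. They do not tell look-alikes from the thing itself.
- look_for(query, picture): "rect" ([centre column, centre row, width, height] as shares, 0 to 1, of the picture: columns of its width, rows of its height, round what is visible of it).
- mark_of(query, picture): "point" ([column, row] as shares, 0 to 1, of the picture: columns of its width, rows of its height: a listed point, or the origin of a listed thing).
The state is a dict: "time": time; "joint_positions": joint angles; "dq": joint speeds; "joint_torque": joint torques, N m; "eef_pos": TCP position; "orientation": TCP orientation; "contact_force": force on the tool from outside, world axes, zero at the start; "torque": the same for the moment, N m; "finger_gap": finger opening in m; "gripper_force": force on a finger pad.
Only numpy, scipy, OpenCV 4.12 (cv2) and the standard library are available. Lean on these libraries where they do the work, as an engineer would, in place of code of your own. Each camera call takes 0.05 s, during which the arm holds its last target. There are 200 camera calls.

## Working session

There is one attempt and no reset: what is moved stays moved. The work goes in short steps, Python scripts to look and compute and a tool call to move; the robot and the scene stay as the last step left them, time stands still between calls to the robot, and variables do not carry over. Pictures are saved under pics/ and viewed, at most 14 in all, crops included, and the job is handed in when it is done.

Besides the shell and the picture viewer there is one more tool, called after "Call:" as a command line: name --argument value ..., lists and objects as JSON in quotes. step_arm: Moves the arm, as the interface text tells. Shift numbers are shares of 0.025 m and turn numbers shares of 0.1 rad, none past 1 either way. Its arguments: {"type":"object","properties":{"motion":{"type":"array","items":{"type":"object","properties":{"tx":{"type":"number","minimum":-1,"maximum":1},"ty":{"type":"number","minimum":-1,"maximum":1},"tz":{"type":"number","minimum":-1,"maximum":1},"ax":{"type":"number","minimum":-1,"maximum":1},"ay":{"type":"number","minimum":-1,"maximum":1},"az":{"type":"number","minimum":-1,"maximum":1},"fingers":{"type":"number"}}}},"grip_force":{"type":"number"}},"required":["motion"]}

```bash
mkdir -p pics; ls; cat > h.py <<'E'
from rig import *
import numpy as np, cv2
def K(p):
    h=p["pixels"].shape[0]; f=h/2/np.tan(np.radians(p["vertical_fov"])/2)
    return np.array([[f,0,p["cx"]],[0,f,p["cy"]],[0,0,1.]])
def ray(p,u,v):
    R=cv2.Rodrigues(np.array(p["rvec"],float))[0]; t=np.array(p["tvec"],float)
    d=R.T@np.linalg.inv(K(p))@np.array([u,v,1.]); return -R.T@t,d
def at(p,u,v,z):
    c,d=ray(p,u,v); return c+d*(z-c[2])/d[2]
def proj(p,X):
    return cv2.projectPoints(np.array(X,float).reshape(-1,3),np.array(p["rvec"],float),np.array(p["tvec"],float),K(p),None)[0].reshape(-1,2)
def save(p,n): cv2.imwrite("pics/"+n+".png",p["pixels"][:,:,::-1])
def st():
    s=state(); print({k:np.round(s[k],4).tolist() for k in s})
E
python3 - <<'E'
from h import *
st()
for n in ("top","scene"):
    p=get_image(n); save(p,n+"0"); print(n,np.round(ray(p,320,200),3))
    for q,z in (("module_a",0),("cover",.035),("isolator_key",.01),("key_block",0),("dock_seat",.035),("isolator_slot",.061),("module_a_top",.04),("key_shoulder",.032),("dock",0)):
        for m in mark_of(q,p):
            if m["p"]>.2:
                u,v=m["point"][0]*640,m["point"][1]*400
                print(q,round(m["p"],2),round(u),round(v),np.round(at(p,u,v,z),3))
E
```

```text
pics
{'time': 0.0, 'joint_positions': [1.0835, 0.5285, 1.4339, -0.0, 1.1814, -0.1785], 'dq': [-0.0004, 0.0006, 0.0012, -0.0004, 0.0001, 0.001], 'joint_torque': [-0.0005, -44.0039, -17.6591, 0.0631, 0.0583, -0.0002], 'eef_pos': [0.1895, 0.5947, 0.1951], 'orientation': [-0.483, -3.1035, 0.0034], 'contact_force': [0.6687, -0.4957, 0.0039], 'torque': [-0.0736, -0.027, 0.0158], 'gripper_force': 0.0, 'finger_gap': 0.087}
top [[ 0.268  0.008  1.772]
 [ 0.181  0.013 -0.983]]
module_a 0.82 394 231 [ 0.472 -0.245  0.   ]
module_a 0.71 400 196 [ 0.607 -0.271  0.   ]
module_a 0.59 266 243 [0.433 0.233 0.   ]
module_a 0.57 342 187 [ 0.643 -0.054  0.   ]
module_a 0.55 232 226 [0.499 0.363 0.   ]
module_a 0.54 206 266 [0.35  0.454 0.   ]
cover 0.85 302 198 [0.597 0.098 0.035]
cover 0.27 268 202 [0.581 0.222 0.035]
cover 0.22 303 199 [0.593 0.094 0.035]
isolator_key 0.37 440 220 [ 0.511 -0.417  0.01 ]
key_block 0.71 435 217 [ 0.526 -0.399  0.   ]
dock_seat 0.88 303 197 [0.599 0.093 0.035]
isolator_slot 0.47 342 187 [ 0.631 -0.051  0.061]
module_a_top 0.86 392 233 [ 0.461 -0.233  0.04 ]
key_shoulder 
[... 392 characters left out ...]
0.64 351 267 [ 0.459 -0.243  0.   ]
cover 0.71 306 204 [0.561 0.083 0.035]
cover 0.4 324 216 [ 0.555 -0.019  0.035]
isolator_key 0.66 407 283 [ 0.518 -0.412  0.01 ]
key_block 0.97 404 284 [ 0.517 -0.401  0.   ]
dock_seat 0.87 310 202 [0.583 0.085 0.035]
dock_seat 0.72 289 197 [0.548 0.168 0.035]
isolator_slot 0.53 342 204 [ 0.632 -0.032  0.061]
isolator_slot 0.38 345 190 [0.712 0.024 0.061]
module_a_top 0.71 348 255 [ 0.458 -0.23   0.04 ]
key_shoulder 0.75 242 182 [0.485 0.397 0.032]
key_shoulder 0.62 409 279 [ 0.516 -0.417  0.032]
key_shoulder 0.36 254 201 [0.435 0.24  0.032]
dock 0.81 324 215 [0.598 0.021 0.   ]
dock 0.74 289 188 [0.63  0.266 0.   ]
dock 0.23 393 242 [ 0.654 -0.255  0.   ]
```

```bash
python3 -c "
import cv2
for n in('top0','scene0'):
    i=cv2.imread('pics/'+n+'.png')[130:330,150:490]; cv2.imwrite('pics/'+n+'c.png',cv2.resize(i,(800,470),interpolation=cv2.INTER_CUBIC))"
```

```text
(no output)
```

View pics/top0c.png

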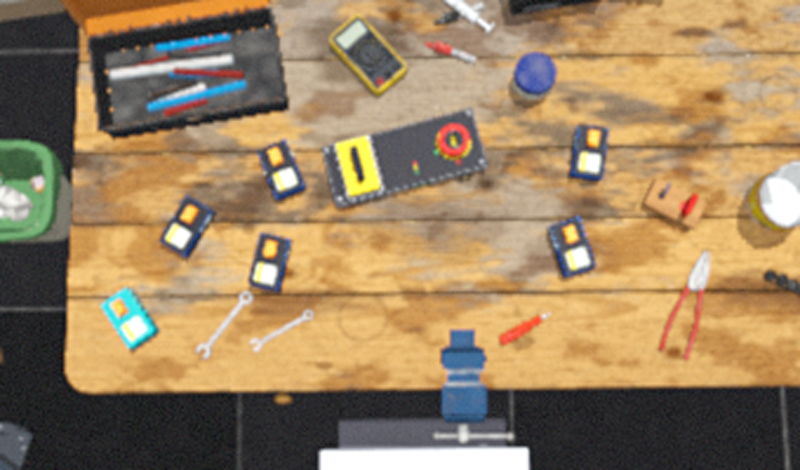

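View pics/scene0c.png

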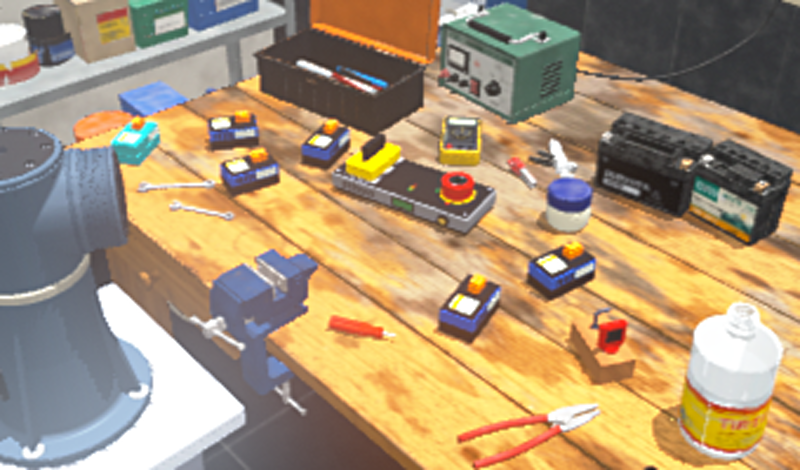

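The three crops show five blue modules at top-image pixels (394,231), (400,196), (266,243), (232,226) and (268,202). The turquoise look-alike at (204,265) is to be left alone. The cover is at (302,198), where the yellow multimeter at (306,153) could be mistaken for it. The red key is at (443,220), with a red screwdriver handle at (372,270) and the red switch collar at (342,187) as possible confusions. Next I go over the dock for a close look.

Call:
step_arm --motion '[{"tz": 1,"az": 0.27,"fingers": -1},{"tz": 1,"az": 0.27},{"tz": 1,"ty": -0.95,"tx": 0.6,"az": 0.27},{"tz": 1,"ty": -0.95,"tx": 0.6,"az": 0.27},{"tz": 1,"ty": -0.95,"tx": 0.6,"az": 0.27},{"tz": 1,"ty": -0.95,"tx": 0.6,"az": 0.27},{"tz": 1,"ty": -0.95,"tx": 0.6,"az": 0.27},{"tz": 1,"ty": -0.95,"tx": 0.6,"az": 0.27},{"ty": -0.95,"tx": 0.6,"az": 0.27},{"ty": -0.95,"tx": 0.6,"az": 0.27},{"ty": -0.95,"tx": 0.6,"az": 0.27},{"ty": -0.95,"tx": 0.6,"az": 0.27},{"ty": -0.95,"tx": 0.6,"az": 0.27},{"ty": -0.95,"tx": 0.6,"az": 0.27},{"ty": -0.95,"tx": 0.6,"az": 0.27},{"ty": -0.95,"tx": 0.6,"az": 0.27},{"ty": -0.95,"tx": 0.6,"az": 0.27},{"ty": -0.95,"tx": 0.6,"az": 0.27},{"ty": -0.95,"tx": 0.6,"az": 0.27},{"ty": -0.95,"tx": 0.6,"az": 0.27}]'

```text
invalid input at $.motion[0]: expected keys tx, ty, tz, ax, ay, az, fingers
```

```bash
python3 - <<'E'
from h import *
st()
p=get_image("wrist"); save(p,"w0"); print(p["vertical_fov"],np.round(ray(p,320,200),3))
E
```

```text
{'time': 1.0, 'joint_positions': [1.0835, 0.5275, 1.4327, -0.0, 1.1814, -0.1785], 'dq': [-0.0001, 0.0008, 0.0002, 0.0029, -0.0, -0.001], 'joint_torque': [0.0007, -44.0029, -17.6987, 0.0634, 0.0504, -0.0], 'eef_pos': [0.1899, 0.5954, 0.1962], 'orientation': [0.483, 3.1042, 0.0], 'contact_force': [0.0304, 0.1452, 0.5458], 'torque': [0.0167, 0.0127, -0.0174], 'gripper_force': 0.0, 'finger_gap': 0.0865}
66.82513966633876 [[ 0.117  0.62   0.386]
 [ 0.25  -0.091 -0.964]]
```

View pics/w0.png

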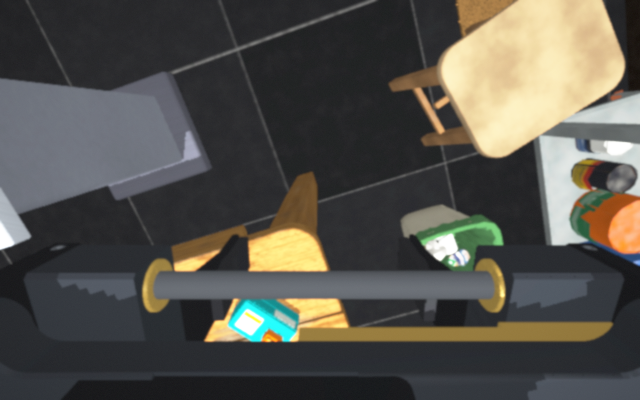

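Call:
step_arm --motion '[{"tx": 0,"ty": -0.5,"tz": 1,"ax": 0,"ay": 0,"az": 0.27,"fingers": -1},{"tx": 0.5,"ty": -1,"tz": 1,"ax": 0,"ay": 0,"az": 0.27,"fingers": -1},{"tx": 0.95,"ty": -1,"tz": 1,"ax": 0,"ay": 0,"az": 0.27,"fingers": -1},{"tx": 0.95,"ty": -1,"tz": 1,"ax": 0,"ay": 0,"az": 0.27,"fingers": -1},{"tx": 0.95,"ty": -1,"tz": 1,"ax": 0,"ay": 0,"az": 0.27,"fingers": -1},{"tx": 0.95,"ty": -1,"tz": 1,"ax": 0,"ay": 0,"az": 0.27,"fingers": -1},{"tx": 0.95,"ty": -1,"tz": 0.5,"ax": 0,"ay": 0,"az": 0.27,"fingers": -1},{"tx": 0.95,"ty": -1,"tz": 0,"ax": 0,"ay": 0,"az": 0.27,"fingers": -1},{"tx": 0.95,"ty": -1,"tz": 0,"ax": 0,"ay": 0,"az": 0.27,"fingers": -1},{"tx": 0.95,"ty": -1,"tz": 0,"ax": 0,"ay": 0,"az": 0.27,"fingers": -1},{"tx": 0.95,"ty": -1,"tz": 0,"ax": 0,"ay": 0,"az": 0.27,"fingers": -1},{"tx": 0.95,"ty": -1,"tz": 0,"ax": 0,"ay": 0,"az": 0.27,"fingers": -1},{"tx": 0.95,"ty": -1,"tz": 0,"ax": 0,"ay": 0,"az": 0.27,"fingers": -1},{"tx": 0.95,"ty": -1,"tz": 0,"ax": 0,"ay": 0,"az": 0.27,"fingers": -1},{"tx": 0.95,"ty": -1,"tz": 0,"ax": 0,"ay": 0,"az": 0.27,"fingers": -1},{"tx": 0.95,"ty": -1,"tz": 0,"ax": 0,"ay": 0,"az": 0.27,"fingers": -1},{"tx": 0.95,"ty": -1,"tz": 0,"ax": 0,"ay": 0,"az": 0.27,"fingers": -1},{"tx": 0.95,"ty": -1,"tz": 0,"ax": 0,"ay": 0,"az": 0.27,"fingers": -1},{"tx": 0.95,"ty": -1,"tz": 0,"ax": 0,"ay": 0,"az": 0.27,"fingers": -1},{"tx": 0.95,"ty": -1,"tz": 0,"ax": 0,"ay": 0,"az": 0.27,"fingers": -1}]'

```text
time: 3.05
eef_pos: [0.6307, 0.1068, 0.3586]
orientation: [0.364, -3.12, -0.0]
contact_force: [-0.8, 0.1, -0.9]
finger_gap: 0.0869
gripper_force: 0.0
```

```bash
python3 - <<'E'
from h import *
st()
p=get_image("wrist"); save(p,"w1"); print(np.round(ray(p,320,200),3))
E
```

```text
{'time': 3.05, 'joint_positions': [-0.0068, 0.4208, 1.1662, 0.0001, 1.5546, -1.8097], 'dq': [-0.4046, 0.3098, -0.4962, 0.0021, 0.1814, -0.6709], 'joint_torque': [0.8831, -44.4227, -20.4861, -0.138, 0.0098, 0.438], 'eef_pos': [0.6307, 0.1068, 0.3586], 'orientation': [0.3639, -3.1204, -0.0002], 'contact_force': [-0.7531, 0.0504, -0.8561], 'torque': [0.0858, 0.0505, 0.059], 'gripper_force': 0.0, 'finger_gap': 0.0869}
[[ 0.556  0.09   0.548]
 [ 0.261  0.051 -0.964]]
```

View pics/w1.png

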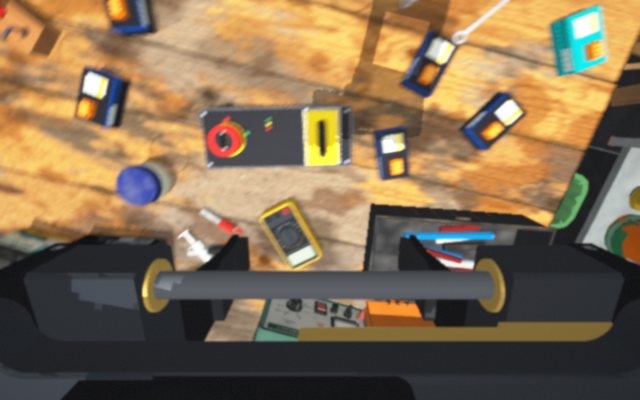

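```bash
cat >> h.py <<'E'
def marks(p,q,z,pmin=.3):
    return [(m["p"],at(p,m["point"][0]*640,m["point"][1]*400,z)) for m in mark_of(q,p) if m["p"]>pmin]
def blob(p,c,lo,hi,z,r=25):
    """centroid (world, at height z) of HSV-range blob nearest pixel c, its area and min-area-rect corners (world)"""
    hsv=cv2.cvtColor(p["pixels"],cv2.COLOR_RGB2HSV); m=cv2.inRange(hsv,lo,hi)
    w=np.zeros_like(m); cv2.circle(w,tuple(int(round(x)) for x in c),int(r),255,-1); m&=w
    n,l,s,ce=cv2.connectedComponentsWithStats(m)
    if n<2: return None
    k=1+np.argmax(s[1:,4]); pts=np.argwhere(l==k)[:,::-1].astype(np.float32)
    return at(p,*ce[k],z),s[k,4],[at(p,*b,z)[:2] for b in cv2.boxPoints(cv2.minAreaRect(pts))]
def modules(p,base=0.,r=None):
    """top-face centre & yaw for each module seen (base = height of underside)"""
    out=[]
    for pr,t in marks(p,"module_a_top",base+.04):
        if any(np.linalg.norm(t[:2]-o[0][:2])<.03 for o in out): continue
        c,_=ray(p,0,0); f=K(p)[0,0]/(c[2]-base-.04)
        a=proj(p,t)[0]
        o=blob(p,a,(8,170,200),(22,255,255),base+.056,.042*f); w=blob(p,a,(0,0,215),(35,110,255),base+.04,.042*f)
        if o is None or w is None: out.append((t,None,pr)); continue
        d=o[0]-w[0]; out.append((t,np.arctan2(d[1],d[0]),pr,o[0],w[0],o[1],w[1]))
    return out
def show(p,base=0.):
    for o in modules(p,base):
        if o[1] is None: print(np.round(o[0],4),"?",round(o[2],2)); continue
        y=o[1]; u=np.array([np.cos(y),np.sin(y)])
        v=np.array([-u[1],u[0]])
        print("top",np.round(o[0][:2],4),"yaw",round(y,3),"p",round(o[2],2),"from key",np.round(o[3][:2]-.018*u,4),"key-label",np.round(np.linalg.norm(o[3][:2]-o[4][:2]),4),"px",o[5],o[6])
E
python3 - <<'E'
from h import *
st()
p=get_image("wrist"); save(p,"w2"); show(p)
for q,z in (("module_a",0),("cover",.035),("isolator_key",0.01),("key_shoulder",.032),("dock_seat",.035),("isolator_slot",.061),("key_block",0),("dock",0)):
    for m in marks(p,q,z): print(q,np.round(m[0],2),np.round(m[1],4))
c=marks(p,"cover",.057)[0][1]; a=proj(p,c)[0]
print("cover blob",a,blob(p,a,(22,150,130),(35,255,255),.057,35))
E
```

```text
{'time': 3.1, 'joint_positions': [-0.0124, 0.4249, 1.1614, -0.0041, 1.5514, -1.8118], 'dq': [0.031, -0.0228, 0.0632, 0.0171, -0.0032, 0.1258], 'joint_torque': [7.0248, -50.4056, -19.4571, 1.0392, 1.2747, -0.1348], 'eef_pos': [0.6349, 0.1018, 0.3579], 'orientation': [-0.358, 3.1178, -0.0071], 'contact_force': [3.5481, -2.61, 0.5054], 'torque': [-0.0671, -0.2044, -0.0222], 'gripper_force': 0.0, 'finger_gap': 0.0872}
module_a 0.92 [ 0.6059 -0.2722  0.    ]
module_a 0.89 [0.4408 0.246  0.    ]
module_a 0.8 [0.5849 0.2241 0.    ]
module_a 0.73 [ 0.4549 -0.2329  0.    ]
module_a 0.61 [0.5067 0.3683 0.    ]
module_a 0.58 [0.3522 0.4593 0.    ]
cover 0.85 [0.5858 0.0993 0.035 ]
isolator_key 0.69 [ 0.5174 -0.4129  0.01  ]
key_shoulder 0.69 [ 0.5173 -0.4149  0.032 ]
isolator_slot 0.8 [ 0.6241 -0.0571  0.061 ]
isolator_slot 0.31 [0.7475 0.0789 0.061 ]
key_block 0.79 [ 0.522  -0.4015  0.    ]
dock 0.59 [0.6045 0.0293 0.    ]
dock 0.31 [0.5862 0.2183 0.    ]
cover blob [328.832 133.4  ] (array([0.58280397, 0.09803453, 0.057     ]), np.int32(1328), [array([0.55144608, 0.06492732]), array([0.53882435, 0.11102927]), array([0.61746408, 0.1344776 ]), array([0.63083111, 0.08614803])])
```

Call:
step_arm --motion '[{"tx": -0.7,"ty": 0,"tz": -1,"ax": 0,"ay": 0,"az": 0.3,"fingers": -1},{"tx": -0.7,"ty": 0,"tz": -1,"ax": 0,"ay": 0,"az": 0,"fingers": -1},{"tx": -0.6,"ty": 0,"tz": -1,"ax": 0,"ay": 0,"az": 0,"fingers": -1},{"tx": 0,"ty": 0,"tz": -1,"ax": 0,"ay": 0,"az": 0,"fingers": -1},{"tx": 0,"ty": 0,"tz": -1,"ax": 0,"ay": 0,"az": 0,"fingers": -1},{"tx": 0,"ty": 0,"tz": -1,"ax": 0,"ay": 0,"az": 0,"fingers": -1},{"tx": 0,"ty": 0,"tz": -0.5,"ax": 0,"ay": 0,"az": 0,"fingers": -1},{"tx": 0,"ty": 0,"tz": 0,"ax": 0,"ay": 0,"az": 0,"fingers": -1}]'

```text
time: 4.45
eef_pos: [0.5785, 0.1081, 0.1945]
orientation: [0.409, -3.111, -0.001]
contact_force: [-0.4, -0.4, -0.0]
finger_gap: 0.087
gripper_force: 0.0
```

```bash
python3 - <<'E'
from h import *
st()
p=get_image("wrist"); save(p,"w3"); 
R=cv2.Rodrigues(np.array(p["rvec"]))[0]; print("cam R",R.round(4).tolist(), np.round(ray(p,0,0)[0],4))
for q,z in (("cover",.035),("dock_seat",.035),("isolator_slot",.061),("dock",0)):
    for m in marks(p,q,z): print(q,np.round(m[0],2),np.round(m[1],4))
E
```

```text
{'time': 4.45, 'joint_positions': [-0.005, 0.4819, 1.5251, 0.0, 1.1386, -1.8373], 'dq': [0.0003, -0.0321, -0.0477, -0.001, 0.0206, -0.0007], 'joint_torque': [-0.0474, -40.6766, -16.8445, -0.0493, -0.0653, -0.0007], 'eef_pos': [0.5785, 0.1081, 0.1945], 'orientation': [0.409, -3.1108, -0.0009], 'contact_force': [-0.4466, -0.4376, -0.0299], 'torque': [0.0741, -0.0025, -0.0047], 'gripper_force': 0.0, 'finger_gap': 0.087}
cam R [[-0.2591, 0.9659, 0.0016], [0.9293, 0.2488, 0.2731], [0.2634, 0.0723, -0.962]] [0.5051 0.0893 0.3842]
cover 0.9 [0.5867 0.0968 0.035 ]
isolator_slot 0.83 [ 0.6233 -0.0556  0.061 ]
dock 0.72 [0.6059 0.0288 0.    ]
dock 0.4 [0.4974 0.4072 0.    ]
```

View pics/w3.png

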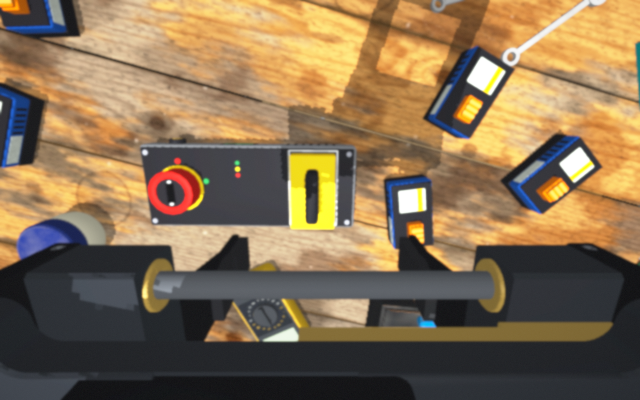

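The close view shows the cover at (313,190) on the dock, rib in line with the gripper, the isolator at (173,190) and the multimeter at (267,312), so I grip the cover.

Call:
step_arm --motion '[{"tx": 0.26,"ty": -0.46,"tz": -1,"ax": 0,"ay": 0,"az": 0,"fingers": -1},{"tx": 0,"ty": 0,"tz": -1,"ax": 0,"ay": 0,"az": 0,"fingers": -1},{"tx": 0,"ty": 0,"tz": -1,"ax": 0,"ay": 0,"az": 0,"fingers": -1},{"tx": 0,"ty": 0,"tz": -1,"ax": 0,"ay": 0,"az": 0,"fingers": -1},{"tx": 0,"ty": 0,"tz": -0.8,"ax": 0,"ay": 0,"az": 0,"fingers": -1},{"tx": 0,"ty": 0,"tz": -0.5,"ax": 0,"ay": 0,"az": 0,"fingers": -1},{"tx": 0,"ty": 0,"tz": 0,"ax": 0,"ay": 0,"az": 0,"fingers": 1},{"tx": 0,"ty": 0,"tz": 0,"ax": 0,"ay": 0,"az": 0,"fingers": 1},{"tx": 0,"ty": 0,"tz": 0,"ax": 0,"ay": 0,"az": 0,"fingers": 1},{"tx": 0,"ty": 0,"tz": 0,"ax": 0,"ay": 0,"az": 0,"fingers": 1},{"tx": 0,"ty": 0,"tz": 0,"ax": 0,"ay": 0,"az": 0,"fingers": 1},{"tx": 0,"ty": 0,"tz": 0,"ax": 0,"ay": 0,"az": 0,"fingers": 1}]' --grip_force 30

```text
time: 5.9
eef_pos: [0.5867, 0.0964, 0.0642]
orientation: [-0.409, 3.114, -0.0]
contact_force: [0.3, 0.4, 0.1]
finger_gap: 0.0468
gripper_force: 0.0
```

Call:
step_arm --motion '[{"tx": 0,"ty": 0,"tz": 0,"ax": 0,"ay": 0,"az": 0,"fingers": 1},{"tx": 0,"ty": 0,"tz": 0,"ax": 0,"ay": 0,"az": 0,"fingers": 1},{"tx": 0,"ty": 0,"tz": 0,"ax": 0,"ay": 0,"az": 0,"fingers": 1},{"tx": 0,"ty": 0,"tz": 0,"ax": 0,"ay": 0,"az": 0,"fingers": 1},{"tx": 0,"ty": 0,"tz": 0,"ax": 0,"ay": 0,"az": 0,"fingers": 1},{"tx": 0,"ty": 0,"tz": 0,"ax": 0,"ay": 0,"az": 0,"fingers": 1},{"tx": 0,"ty": 0,"tz": 0,"ax": 0,"ay": 0,"az": 0,"fingers": 1},{"tx": 0,"ty": 0,"tz": 0.4,"ax": 0,"ay": 0,"az": 0,"fingers": 1},{"tx": 0,"ty": 0,"tz": 0.4,"ax": 0,"ay": 0,"az": 0,"fingers": 1},{"tx": 0,"ty": 0,"tz": 0.6,"ax": 0,"ay": 0,"az": 0,"fingers": 1},{"tx": 0,"ty": 0,"tz": 0.6,"ax": 0,"ay": 0,"az": 0,"fingers": 1},{"tx": 0,"ty": 0,"tz": 0.6,"ax": 0,"ay": 0,"az": 0,"fingers": 1}]' --grip_force 40

```text
time: 7.1
eef_pos: [0.5867, 0.0965, 0.1303]
orientation: [-0.409, 3.114, -0.0]
contact_force: [0.4, -0.2, -0.5]
finger_gap: 0.0008
gripper_force: 0.0
```

```bash
python3 - <<'E'
from h import *
st()
p=get_image("wrist"); save(p,"w4")
for q,z in (("cover",.035),("dock_seat",.035),("isolator_slot",.061),("dock",0)):
    for m in marks(p,q,z): print(q,np.round(m[0],2),np.round(m[1],4))
E
```

```text
{'time': 7.1, 'joint_positions': [-0.0248, 0.5674, 1.575, -0.0, 0.9979, -1.8569], 'dq': [-0.0009, -0.2079, -0.1174, 0.001, 0.3187, -0.0014], 'joint_torque': [0.0306, -42.0822, -14.5093, -0.048, -0.1306, 0.0003], 'eef_pos': [0.5867, 0.0965, 0.1303], 'orientation': [-0.4091, 3.1136, -0.0003], 'contact_force': [0.3845, -0.1545, -0.4946], 'torque': [-0.0193, -0.0283, -0.0032], 'gripper_force': 0.0, 'finger_gap': 0.0008}
cover 0.57 [0.5854 0.0994 0.035 ]
isolator_slot 0.63 [ 0.6266 -0.0528  0.061 ]
isolator_slot 0.44 [0.4979 0.3491 0.061 ]
dock 0.88 [ 0.6056  0.0238 -0.    ]
```

View pics/w4.png

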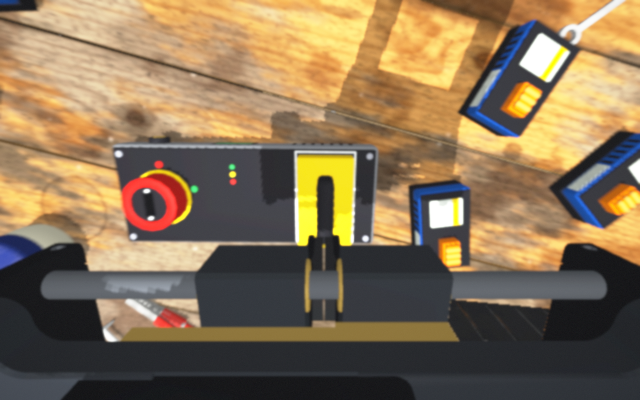

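```bash
python3 - <<'E'
from h import *
p=get_image("wrist"); 
for n,X in dict(tcp=[.5867,.0965,.1303],iso=[.6233,-.0556,.061],seat=[.5834,.0942,.035],covtop=[.5834,.0942,.085]).items(): print(n,proj(p,X)[0].round(1))
# dock corner screws / deck outline
for u,v in ((113,147),(376,149),(369,243),(129,241)): print(u,v,at(p,u,v,.035).round(4))
# cover plate corners top z=.057
for u,v in ((296,153),(356,153),(353,243)): print('plate',at(p,u,v,.057).round(4))
print('rib near end',at(p,325,178,.085).round(4), 'iso',at(p,152,203,.061).round(4), at(p,152,203,.072).round(4))
E
```

```text
tcp [321.5 236.7]
iso [144.5 202.5]
seat [320.6 195.3]
covtop [320.1 210.9]
113 147 [ 0.5885 -0.1025  0.035 ]
376 149 [0.5274 0.1323 0.035 ]
369 243 [0.6188 0.1541 0.035 ]
129 241 [ 0.6793 -0.0801  0.035 ]
plate [0.5472 0.063  0.057 ]
plate [0.5339 0.1126 0.057 ]
plate [0.6144 0.1338 0.057 ]
rib near end [0.5564 0.091  0.085 ] iso [ 0.6221 -0.0492  0.061 ] [ 0.6173 -0.0437  0.072 ]
```

Call:
step_arm --motion '[{"tx": -0.15,"ty": 0.08,"tz": 0,"ax": 0,"ay": 0,"az": -0.07,"fingers": 0},{"tx": 0,"ty": 0,"tz": 0,"ax": 0,"ay": 0,"az": 0,"fingers": 0},{"tx": 0,"ty": 0,"tz": 0,"ax": 0,"ay": 0,"az": 0,"fingers": 0},{"tx": 0,"ty": 0,"tz": 0,"ax": 0,"ay": 0,"az": 0,"fingers": 0},{"tx": 0,"ty": 0,"tz": 0,"ax": 0,"ay": 0,"az": 0,"fingers": 0},{"tx": 0,"ty": 0,"tz": -1,"ax": 0,"ay": 0,"az": 0,"fingers": 0},{"tx": 0,"ty": 0,"tz": -1,"ax": 0,"ay": 0,"az": 0,"fingers": 0},{"tx": 0,"ty": 0,"tz": -0.5,"ax": 0,"ay": 0,"az": 0,"fingers": 0},{"tx": 0,"ty": 0,"tz": -0.3,"ax": 0,"ay": 0,"az": 0,"fingers": 0},{"tx": 0,"ty": 0,"tz": 0,"ax": 0,"ay": 0,"az": 0,"fingers": 0},{"tx": 0,"ty": 0,"tz": 0,"ax": 0,"ay": 0,"az": 0,"fingers": 0}]' --grip_force 40

```text
time: 8.5
eef_pos: [0.5834, 0.0984, 0.0593]
orientation: [-0.398, 3.115, -0.0]
contact_force: [1.3, 0.5, -0.7]
finger_gap: 0.0431
gripper_force: 0.0
```

Call:
step_arm --motion '[{"tx": 0,"ty": 0,"tz": 0.05,"ax": 0,"ay": 0,"az": 0,"fingers": 1},{"tx": 0,"ty": 0,"tz": 0,"ax": 0,"ay": 0,"az": 0,"fingers": 1},{"tx": 0,"ty": 0,"tz": 0,"ax": 0,"ay": 0,"az": 0,"fingers": 1},{"tx": 0,"ty": 0,"tz": 0,"ax": 0,"ay": 0,"az": 0,"fingers": 1},{"tx": 0,"ty": 0,"tz": 0,"ax": 0,"ay": 0,"az": 0,"fingers": 1},{"tx": 0,"ty": 0,"tz": 0,"ax": 0,"ay": 0,"az": 0,"fingers": 1},{"tx": 0,"ty": 0,"tz": 0,"ax": 0,"ay": 0,"az": 0,"fingers": 1},{"tx": 0,"ty": 0,"tz": 0,"ax": 0,"ay": 0,"az": 0,"fingers": 1}]' --grip_force 40

```text
time: 9.3
eef_pos: [0.5827, 0.0984, 0.0598]
orientation: [0.398, -3.116, 0.0]
contact_force: [-0.1, 0.2, -0.3]
finger_gap: 0.001
gripper_force: 0.0
```

```bash
python3 - <<'E'
from h import *
p=get_image("wrist"); q=get_image("scene")
print(proj(p,[.5827,.0984,.0598]),proj(q,[.5827,.0984,.0598]))
a=q["pixels"][150:260,240:400]; a=cv2.resize(a,(800,550),interpolation=cv2.INTER_CUBIC)
b=cv2.resize(p["pixels"],(800,500))[150:,:]
cv2.imwrite("pics/c5.png",np.hstack([cv2.resize(a,(400,275)),cv2.resize(b,(400,175+100))])[:,:,::-1])
E
```

```text
[[321.59473572 235.12083528]] [[307.52994388 195.11321514]]
```

View pics/c5.png

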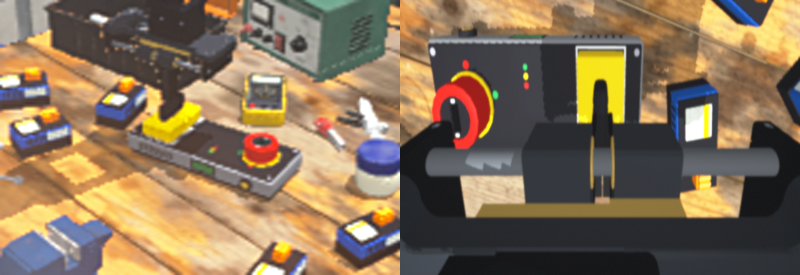

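```bash
python3 - <<'E'
from h import *
p=get_image("wrist")
for X in ([.556,.091,.085],[.610,.105,.085],[.556,.091,.057],[.5827,.0984,.0598],[.5827,.0984,.079]): print(X,proj(p,X)[0].round(1))
cv2.imwrite("pics/c6.png",cv2.resize(p["pixels"][170:330,220:420],(800,600),interpolation=cv2.INTER_CUBIC)[:,:,::-1])
E
```

```text
[0.556, 0.091, 0.085] [320.5 206.2]
[0.61, 0.105, 0.085] [320.7 293. ]
[0.556, 0.091, 0.057] [320.9 194. ]
[0.5827, 0.0984, 0.0598] [321.6 235.1]
[0.5827, 0.0984, 0.079] [321.4 247. ]
```

View pics/c6.png

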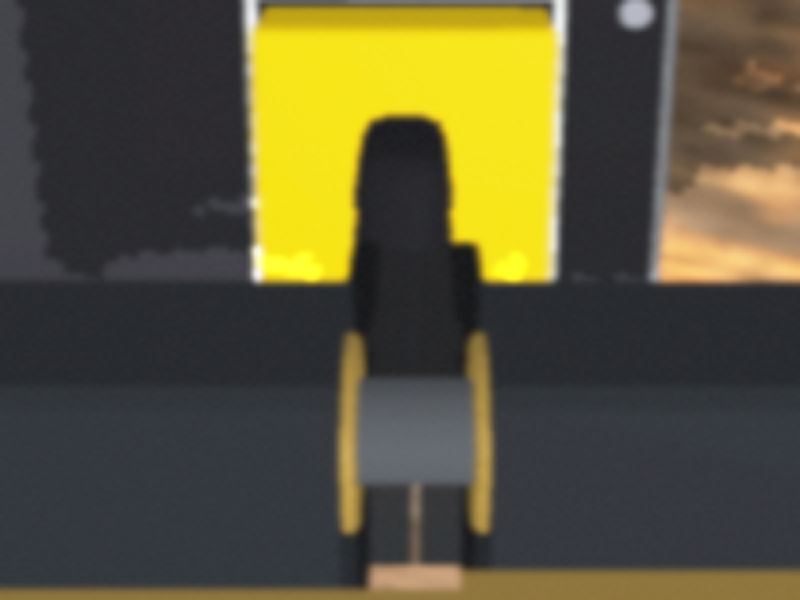

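Call:
step_arm --motion '[{"tx": 0,"ty": 0,"tz": -0.06,"ax": 0,"ay": 0,"az": 0,"fingers": 1},{"tx": 0,"ty": 0,"tz": -0.06,"ax": 0,"ay": 0,"az": 0,"fingers": 1},{"tx": 0,"ty": 0,"tz": 0,"ax": 0,"ay": 0,"az": 0,"fingers": 1}]'

```text
time: 9.75
eef_pos: [0.5829, 0.0984, 0.059]
orientation: [-0.399, 3.115, -0.0]
contact_force: [-3.7, -0.7, 12.9]
finger_gap: 0.0002
gripper_force: 6.3
```

Call:
step_arm --motion '[{"tx": 0,"ty": 0,"tz": 0.3,"ax": 0,"ay": 0,"az": 0,"fingers": 0},{"tx": 0,"ty": 0,"tz": 0,"ax": 0,"ay": 0,"az": 0,"fingers": 0},{"tx": 0,"ty": 0,"tz": 0,"ax": 0,"ay": 0,"az": 0,"fingers": 0},{"tx": 0,"ty": 0,"tz": 0,"ax": 0,"ay": 0,"az": 0,"fingers": 0},{"tx": 0,"ty": 0,"tz": 0,"ax": 0,"ay": 0,"az": 0,"fingers": 0},{"tx": 0,"ty": 0,"tz": 0,"ax": 0,"ay": 0,"az": 0,"fingers": 0},{"tx": 0,"ty": 0,"tz": -0.1,"ax": 0,"ay": 0,"az": 0,"fingers": 0},{"tx": 0,"ty": 0,"tz": -0.1,"ax": 0,"ay": 0,"az": 0,"fingers": 0},{"tx": 0,"ty": 0,"tz": -0.1,"ax": 0,"ay": 0,"az": 0,"fingers": 0},{"tx": 0,"ty": 0,"tz": -0.1,"ax": 0,"ay": 0,"az": 0,"fingers": 0},{"tx": 0,"ty": 0,"tz": -0.05,"ax": 0,"ay": 0,"az": 0,"fingers": 0},{"tx": 0,"ty": 0,"tz": 0,"ax": 0,"ay": 0,"az": 0,"fingers": 0}]'

```text
time: 10.95
eef_pos: [0.5825, 0.0984, 0.0528]
orientation: [0.398, -3.116, -0.0]
contact_force: [-0.3, 0.4, 0.1]
finger_gap: 0.0439
gripper_force: 0.0
```

Call:
step_arm --motion '[{"tx": 0,"ty": 0,"tz": -0.15,"ax": 0,"ay": 0,"az": 0,"fingers": 0},{"tx": 0,"ty": 0,"tz": -0.15,"ax": 0,"ay": 0,"az": 0,"fingers": 0},{"tx": 0,"ty": 0,"tz": -0.1,"ax": 0,"ay": 0,"az": 0,"fingers": 0},{"tx": 0,"ty": 0,"tz": -0.1,"ax": 0,"ay": 0,"az": 0,"fingers": 0},{"tx": 0,"ty": 0,"tz": -0.1,"ax": 0,"ay": 0,"az": 0,"fingers": 0},{"tx": 0,"ty": 0,"tz": 0,"ax": 0,"ay": 0,"az": 0,"fingers": 1},{"tx": 0,"ty": 0,"tz": 0,"ax": 0,"ay": 0,"az": 0,"fingers": 1},{"tx": 0,"ty": 0,"tz": 0,"ax": 0,"ay": 0,"az": 0,"fingers": 1},{"tx": 0,"ty": 0,"tz": 0,"ax": 0,"ay": 0,"az": 0,"fingers": 1},{"tx": 0,"ty": 0,"tz": 0,"ax": 0,"ay": 0,"az": 0,"fingers": 1},{"tx": 0,"ty": 0,"tz": 0,"ax": 0,"ay": 0,"az": 0,"fingers": 1}]'

```text
time: 12.05
eef_pos: [0.5829, 0.0983, 0.0383]
orientation: [-0.398, 3.116, -0.0]
contact_force: [-0.7, -0.1, 1.0]
finger_gap: 0.0138
gripper_force: 40.0
```

Call:
step_arm --motion '[{"tx": 0,"ty": 0,"tz": 0.3,"ax": 0,"ay": 0,"az": 0,"fingers": 1},{"tx": 0,"ty": 0,"tz": 0.5,"ax": 0,"ay": 0,"az": 0,"fingers": 1},{"tx": 0,"ty": 0,"tz": 0.8,"ax": 0,"ay": 0,"az": 0,"fingers": 1},{"tx": 0,"ty": 0,"tz": 0.8,"ax": 0,"ay": 0,"az": 0,"fingers": 1},{"tx": -0.5,"ty": -0.3,"tz": 0,"ax": 0,"ay": 0,"az": 0,"fingers": 1},{"tx": -0.9,"ty": -0.5,"tz": 0,"ax": 0,"ay": 0,"az": 0,"fingers": 1},{"tx": -0.9,"ty": -0.5,"tz": 0,"ax": 0,"ay": 0,"az": 0,"fingers": 1},{"tx": -0.9,"ty": -0.5,"tz": 0,"ax": 0,"ay": 0,"az": 0,"fingers": 1},{"tx": -0.9,"ty": -0.5,"tz": 0,"ax": 0,"ay": 0,"az": 0,"fingers": 1},{"tx": -0.9,"ty": -0.5,"tz": 0,"ax": 0,"ay": 0,"az": 0,"fingers": 1},{"tx": -0.9,"ty": -0.5,"tz": -0.3,"ax": 0,"ay": 0,"az": 0,"fingers": 1},{"tx": -0.5,"ty": -0.5,"tz": -0.7,"ax": 0,"ay": 0,"az": 0,"fingers": 1},{"tx": 0,"ty": 0,"tz": -0.7,"ax": 0,"ay": 0,"az": 0,"fingers": 1},{"tx": 0,"ty": 0,"tz": -0.7,"ax": 0,"ay": 0,"az": 0,"fingers": 1},{"tx": 0,"ty": 0,"tz": 0,"ax": 0,"ay": 0,"az": 0,"fingers": 1}]'

```text
time: 13.55
eef_pos: [0.422, 0.0035, 0.0376]
orientation: [0.397, -3.114, -0.002]
contact_force: [-1.0, -0.8, -1.1]
finger_gap: 0.0137
gripper_force: 40.0
```

Call:
step_arm --motion '[{"tx": 0,"ty": 0,"tz": -0.5,"ax": 0,"ay": 0,"az": 0,"fingers": 1},{"tx": 0,"ty": 0,"tz": -0.4,"ax": 0,"ay": 0,"az": 0,"fingers": 1},{"tx": 0,"ty": 0,"tz": -0.2,"ax": 0,"ay": 0,"az": 0,"fingers": 1},{"tx": 0,"ty": 0,"tz": -0.15,"ax": 0,"ay": 0,"az": 0,"fingers": 1},{"tx": 0,"ty": 0,"tz": 0,"ax": 0,"ay": 0,"az": 0,"fingers": -0.2},{"tx": 0,"ty": 0,"tz": 0,"ax": 0,"ay": 0,"az": 0,"fingers": -0.2},{"tx": 0,"ty": 0,"tz": 0,"ax": 0,"ay": 0,"az": 0,"fingers": -0.2},{"tx": 0,"ty": 0,"tz": 0,"ax": 0,"ay": 0,"az": 0,"fingers": -0.2},{"tx": 0,"ty": 0,"tz": 0.5,"ax": 0,"ay": 0,"az": 0,"fingers": -1},{"tx": 0,"ty": 0,"tz": 1,"ax": 0,"ay": 0,"az": 0,"fingers": -1},{"tx": 0,"ty": 0,"tz": 1,"ax": 0,"ay": 0,"az": 0,"fingers": -1},{"tx": 0.6,"ty": 0,"tz": 1,"ax": 0,"ay": 0,"az": 0,"fingers": -1},{"tx": 1,"ty": 0.3,"tz": 1,"ax": 0,"ay": 0,"az": 0,"fingers": -1},{"tx": 1,"ty": 0.3,"tz": 1,"ax": 0,"ay": 0,"az": 0,"fingers": -1},{"tx": 1,"ty": 0.3,"tz": 1,"ax": 0,"ay": 0,"az": 0,"fingers": -1},{"tx": 1,"ty": 0.3,"tz": 1,"ax": 0,"ay": 0,"az": 0,"fingers": -1},{"tx": 1,"ty": 0.3,"tz": 1,"ax": 0,"ay": 0,"az": 0,"fingers": -1},{"tx": 1,"ty": 0.3,"tz": 1,"ax": 0,"ay": 0,"az": 0,"fingers": -1},{"tx": 1,"ty": 0.3,"tz": 1,"ax": 0,"ay": 0,"az": 0,"fingers": -1},{"tx": 0,"ty": 0,"tz": 0,"ax": 0,"ay": 0,"az": 0,"fingers": -1}]'

```text
time: 15.55
eef_pos: [0.6177, 0.0564, 0.2734]
orientation: [-0.399, 3.105, -0.003]
contact_force: [0.4, -0.6, -0.2]
finger_gap: 0.0867
gripper_force: 0.0
```

```bash
python3 - <<'E'
from h import *
s=state(); print(s["time"],s["eef_pos"])
p=get_image("wrist"); save(p,"w7")
for q,z in (("module_a",0),("module_a_top",.04),("cover",0),("dock_seat",.035),("isolator_slot",.061),("dock",0)):
    for m in marks(p,q,z): print(q,np.round(m[0],2),np.round(m[1],4),proj(p,m[1])[0].round())
hsv=cv2.cvtColor(p["pixels"],cv2.COLOR_RGB2HSV)
m=cv2.inRange(hsv,(8,190,190),(20,255,255)); n,l,s,c=cv2.connectedComponentsWithStats(m)
for k in range(1,n):
    if s[k,4]>25: print(s[k],c[k].round(1),at(p,*c[k],.055).round(4))
E
```

```text
15.55 [0.61770957 0.05641652 0.27336149]
module_a 0.86 [0.5905 0.2195 0.    ] [430. 176.]
module_a 0.66 [0.44   0.2434 0.    ] [483.  79.]
module_a 0.65 [0.501  0.3736 0.    ] [547. 145.]
module_a 0.62 [ 0.6098 -0.2717  0.    ] [106. 104.]
cover 0.56 [0.4259 0.0073 0.    ] [324.  20.]
dock_seat 0.95 [0.5867 0.0992 0.035 ] [358. 157.]
isolator_slot 0.79 [ 0.6251 -0.0513  0.061 ] [243. 159.]
isolator_slot 0.34 [0.4977 0.3532 0.061 ] [567. 143.]
dock 0.75 [0.6031 0.0269 0.    ] [307. 152.]
[112   0  16   8  94] [120.7   3.7] [ 0.4833 -0.2238  0.055 ]
[481  73  22  25 142] [488.7  85.3] [0.4573 0.2291 0.055 ]
[ 70 104  18  23 160] [ 81.2 114.9] [ 0.6233 -0.2648  0.055 ]
[234 137  20   5  28] [242.4 138.7] [ 0.6003 -0.0579  0.055 ]
[550 144  24  21 157] [559.2 153.6] [0.5126 0.3542 0.055 ]
[352 160  13  18  47] [356.4 165.1] [0.5958 0.0972 0.055 ]
[438 183  14  19  98] [442.1 190.5] [0.5996 0.2218 0.055 ]
```

View pics/w7.png

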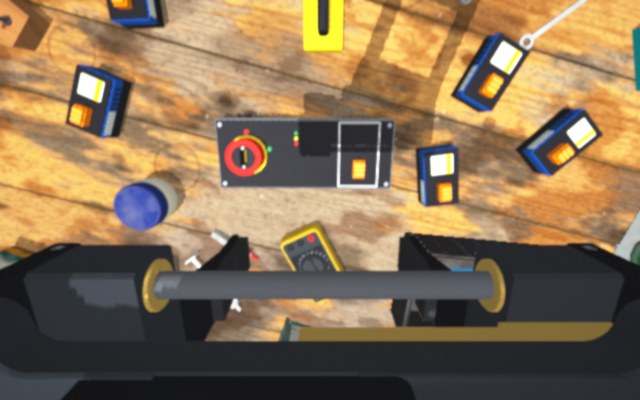

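```bash
cat >> h.py <<'E'
from scipy.optimize import minimize
def box(x,y,yaw,z0,h=.04,a=.084,b=.05):
    c,s=np.cos(yaw),np.sin(yaw)
    return [[x+c*u-s*v,y+s*u+c*v,z] for u in(-a/2,a/2) for v in(-b/2,b/2) for z in(z0,z0+h)]
def fit(p,x,y,yaw,z0=0.,h=.04,key=True,kind="mod"):
    """refine pose of a box-like part by silhouette overlap"""
    S=4; hsv=cv2.cvtColor(p["pixels"],cv2.COLOR_RGB2HSV)
    if kind=="mod":
        m=cv2.inRange(hsv,(95,60,0),(135,255,255))|cv2.inRange(hsv,(0,0,0),(180,255,62))
    else: m=cv2.inRange(hsv,(22,130,90),(36,255,255))
    o=cv2.inRange(hsv,(8,190,190),(20,255,255)) if key else None
    c=proj(p,[x,y,z0+h])[0]; W=60 if p["pixels"].shape[1]==640 else 60
    x0,y0=int(c[0])-W*2,int(c[1])-W*2
    def ren(X):
        im=np.zeros((W*4*S,W*4*S),np.uint8); q=(proj(p,X)-[x0-.5,y0-.5])*S
        cv2.fillConvexPoly(im,cv2.convexHull(q.astype(np.float32)).astype(np.int32),1); return cv2.resize(im.astype(np.float32),(W*4,W*4),interpolation=cv2.INTER_AREA)
    def crop(m):
        b=np.zeros((W*4,W*4),np.float32); ys=slice(max(0,y0),min(400,y0+W*4)); xs=slice(max(0,x0),min(640,x0+W*4))
        b[ys.start-y0:ys.stop-y0,xs.start-x0:xs.stop-x0]=m[ys,xs]>0; return b
    near=ren(box(x,y,yaw,z0,h+.016,.13,.10)); M=crop(m)*near
    O=crop(o)*near if key else None
    if kind=="mod": M=cv2.morphologyEx(np.maximum(M,O),cv2.MORPH_CLOSE,np.ones((25,25)))if 0 else M
    def cost(q):
        X,Y,T=x+q[0]/1000,y+q[1]/1000,yaw+q[2]/40
        A=ren(box(X,Y,T,z0,h)); C=0
        kx,ky=X+.018*np.cos(T),Y+.018*np.sin(T)
        if key: k=ren(box(kx,ky,T,z0+h,.015,.022,.0145)); C=2*np.abs(k-O).sum(); A=np.maximum(A,k)
        # outside: mask pixels not covered; inside: border ring should be mask
        ring=A-ren(box(X,Y,T,z0,h,.072,.038)); ring=np.clip(ring,0,1)
        return (M*(1-A)).sum()+(ring*(1-M)*(1-(O if key else 0))).sum()+C
    best=min((minimize(cost,[0,0,d],method="Nelder-Mead",options=dict(initial_simplex=[[0,0,d],[6,0,d],[0,6,d],[0,0,d+5]],xatol=.05,fatol=.5)) for d in(-6,0,6)),key=lambda r:r.fun)
    q=best.x; return np.array([x+q[0]/1000,y+q[1]/1000,yaw+q[2]/40]),best.fun,M.sum()
E
python3 - <<'E'
from h import *
p=get_image("wrist"); np.save("p7.npy",p,allow_pickle=True)
for n,x,y,t in (("M5",.59,.22,.3),("M3",.44,.243,-.4),("M4",.503,.365,-.7),("M2",.609,-.271,-.1)):
    f=fit(p,x,y,t); print(n,f[0].round(4),f[1:])
print("cover",fit(p,.426,.007,.26,0,.022,False,"cov"))
print(blob(p,proj(p,[.5867,.0992,.035])[0],(0,0,150),(180,60,255),.035,50))
for u,v in ((220,120),(394,122),(390,187),(224,187)): print(at(p,u,v,.035).round(4))
E
```

```text
M5 [0.587  0.2237 0.3634] (np.float64(864.3125), np.float32(577.25))
M3 [ 0.4391  0.2412 -0.2311] (np.float64(1065.8125), np.float32(1167.0))
M4 [ 0.4977  0.3738 -0.5404] (np.float64(888.6875), np.float32(1699.0))
M2 [ 0.61   -0.2693 -0.1772] (np.float64(1025.125), np.float32(1749.0))
cover (array([0.42413591, 0.0052556 , 0.25385588]), np.float64(652.8125), np.float32(2289.25))
(array([0.60189118, 0.10295477, 0.035     ]), np.int32(595), [array([0.55428145, 0.03785219]), array([0.53073806, 0.12844451]), array([0.62024375, 0.15746386]), array([0.64522462, 0.06119697])])
[ 0.5754 -0.0954  0.035 ]
[0.5191 0.1317 0.035 ]
[0.6058 0.1543 0.035 ]
[ 0.6653 -0.075   0.035 ]
```

```bash
python3 - <<'E'
from h import *
p=get_image("wrist"); save(p,"w8"); print(state()["eef_pos"])
hsv=cv2.cvtColor(p["pixels"],cv2.COLOR_RGB2HSV)
for x,y in ((.587,.224),(.61,-.27)):
    c=proj(p,[x,y,.04])[0].round().astype(int); print(c)
    print([tuple(int(k) for k in hsv[c[1]-9,u]) for u in range(c[0]-34,c[0]+36,3)])
    print([tuple(int(k) for k in hsv[v,c[0]+14]) for v in range(c[1]-46,c[1]+40,3)])
# white outline of seat
c=proj(p,[.5867,.0992,.035])[0]; x0,y0=(c-40).astype(int)
g=hsv[y0:y0+80,x0:x0+80]; m=((g[...,2]>150)&(g[...,1]<50)).astype(int)
print(x0,y0,"cols",m.sum(0).tolist(),"rows",m.sum(1).tolist())
E
```

```text
[0.61166115 0.05572442 0.26859588]
[442 187]
[(17, 127, 237), (17, 134, 239), (15, 140, 206), (129, 39, 46), (110, 183, 121), (110, 193, 190), (120, 22, 70), (64, 10, 172), (0, 0, 255), (0, 0, 255), (0, 0, 255), (0, 0, 255), (30, 1, 255), (30, 208, 255), (30, 18, 255), (60, 6, 121), (167, 26, 69), (14, 126, 136), (14, 124, 138), (14, 117, 131), (13, 113, 122), (13, 113, 122), (14, 108, 128), (15, 94, 157)]
[(15, 108, 174), (15, 104, 181), (15, 96, 167), (16, 99, 162), (13, 84, 145), (122, 68, 108), (0, 21, 72), (0, 17, 73), (0, 21, 73), (0, 18, 70), (175, 22, 71), (165, 22, 70), (165, 22, 69), (169, 28, 73), (173, 28, 74), (3, 38, 80), (7, 59, 90), (0, 36, 77), (2, 40, 82), (5, 51, 85), (7, 53, 87), (2, 45, 80), (143, 15, 66), (170, 21, 73), (16, 100, 165), (16, 144, 223), (20, 151, 249), (23, 135, 253), (23, 137, 253)]
[ 83 111]
[(15, 96, 167), (16, 107, 190), (16, 116, 211), (16, 116, 196), (16, 115, 189), (15, 120, 199), (15, 109, 148), (120, 22, 59), (100, 9, 85), (56, 8, 233), (60, 1, 255), (0, 0, 255), (0, 0, 255), (0, 0, 255), (30, 39, 255), (30, 225, 255), (30, 5, 255), (60, 
[... 370 characters left out ...]
25, 25, 62), (126, 21, 61), (125, 25, 62), (130, 24, 63), (126, 20, 63), (120, 21, 62), (120, 25, 62), (120, 43, 65), (113, 122, 90), (111, 176, 136), (127, 74, 158), (18, 140, 240)]
316 123 cols [1, 1, 1, 1, 1, 1, 1, 1, 1, 1, 1, 1, 1, 1, 1, 1, 1, 1, 1, 11, 41, 58, 43, 6, 5, 5, 5, 5, 5, 5, 5, 5, 5, 5, 6, 5, 6, 6, 6, 6, 6, 6, 6, 6, 6, 6, 6, 6, 6, 6, 6, 5, 5, 6, 5, 5, 5, 6, 20, 38, 45, 50, 24, 1, 1, 1, 3, 6, 6, 6, 5, 5, 3, 9, 5, 7, 1, 0, 0, 0] rows [0, 0, 0, 0, 0, 0, 0, 36, 4, 4, 5, 4, 2, 2, 1, 2, 2, 2, 2, 2, 1, 1, 2, 2, 2, 2, 2, 2, 2, 2, 2, 3, 3, 5, 6, 6, 8, 8, 8, 8, 8, 7, 7, 6, 7, 7, 6, 6, 6, 7, 7, 8, 9, 9, 7, 7, 7, 7, 7, 7, 7, 7, 8, 7, 6, 7, 7, 11, 12, 15, 47, 45, 42, 72, 24, 0, 0, 0, 0, 0]
```

```bash
python3 - <<'E'
s=open('h.py').read()
a=s.index('    if kind=="mod":\n        m='); b=s.index('    else: m=')
s=s[:a]+'''    if kind=="mod":
        H,Sa,V=[hsv[...,i].astype(int) for i in range(3)]
        m=(((H>95)&(H<135)&(Sa>60))|((V<105)&(Sa<75))|((V>=105)&(Sa<55))|((H>26)&(H<34)&(V>200))).astype(np.uint8)*255
'''+s[b:]
a=s.index('        # outside'); b=s.index('    best=min')
s=s[:a]+'''        return np.abs(np.maximum(M,O if key else 0)-A).sum()+C
'''+s[b:]
open('h.py','w').write(s)
E
python3 - <<'E'
from h import *
p=get_image("wrist"); save(p,"w9")
for n,x,y,t in (("M5",.59,.22,.3),("M3",.44,.243,-.3),("M4",.5,.37,-.6),("M2",.609,-.271,-.1)):
    f=fit(p,x,y,t); print(n,f[0].round(4),f[1:])
print("cover",fit(p,.426,.007,.26,0,.022,False,"cov"))
print([at(p,u,v,.035).round(4) for u,v in ((337,130),(376.5,130),(376.5,194),(337,194))])
c=at(p,356.75,162,.035); print(c)
o=blob(p,proj(p,[.603,.103,.045])[0],(8,150,150),(22,255,255),.051,14); print("key",o)
for q,z in (("dock_seat",.035),("isolator_slot",.061),("dock",0)):
    for m in marks(p,q,z): print(q,np.round(m[0],2),np.round(m[1],4),proj(p,m[1])[0].round())
E
```

```text
M5 [0.587  0.2221 0.4149] (np.float64(848.8125), np.float32(2075.5))
M3 [ 0.4386  0.2396 -0.2161] (np.float64(1411.375), np.float32(2996.9375))
M4 [ 0.4971  0.3716 -0.5397] (np.float64(1129.3125), np.float32(2703.0))
M2 [ 0.6093 -0.2677 -0.1728] (np.float64(1227.8125), np.float32(2964.0))
cover (array([0.44229556, 0.00890781, 0.24580402]), np.float64(1303.3125), np.float32(2312.875))
[array([0.5496, 0.0602, 0.035 ]), array([0.5361, 0.1121, 0.035 ]), array([0.6217, 0.1388, 0.035 ]), array([0.636 , 0.0838, 0.035 ])]
[0.58461995 0.09834469 0.035     ]
key (array([0.60073724, 0.10177286, 0.051     ]), np.int32(111), [array([0.59293436, 0.08949059]), array([0.58817461, 0.10781047]), array([0.61204131, 0.1149647 ]), array([0.61687931, 0.0963382 ])])
dock_seat 0.98 [0.5845 0.1022 0.035 ] [359. 163.]
isolator_slot 0.9 [ 0.624  -0.0546  0.061 ] [239. 165.]
dock 0.93 [0.6017 0.0287 0.    ] [307. 158.]
dock 0.44 [ 0.6101 -0.2707  0.    ] [104. 111.]
```

```bash
python3 - <<'E'
from h import *
p=get_image("wrist"); im=cv2.resize(p["pixels"],None,fx=2,fy=2,interpolation=cv2.INTER_CUBIC)
for x,y,t in ((.587,.2221,.4149),(.4386,.2396,-.2161),(.4971,.3716,-.5397),(.6093,-.2677,-.1728)):
    q=cv2.convexHull(((proj(p,box(x,y,t,0))+.5)*2).astype(np.int32)); cv2.polylines(im,[q],True,(255,0,255),1)
    q=((proj(p,box(x+.018*np.cos(t),y+.018*np.sin(t),t,.04,.015,.022,.0145))+.5)*2).astype(np.int32);cv2.polylines(im,[cv2.convexHull(q)],True,(0,255,0),1)
q=((proj(p,box(.5848,.0985,.257,.035,.0))+.5)*2).astype(np.int32);cv2.polylines(im,[cv2.convexHull(q)],True,(0,255,0),1)
cv2.imwrite("pics/c9.png",np.hstack([im[100:480,640:1240],im[180:380,120:320].repeat(1,0) if 0 else cv2.resize(im[100:480,100:300],(200,380))])[:,:,::-1])
E
```

```text
(no output)
```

View pics/c9.png

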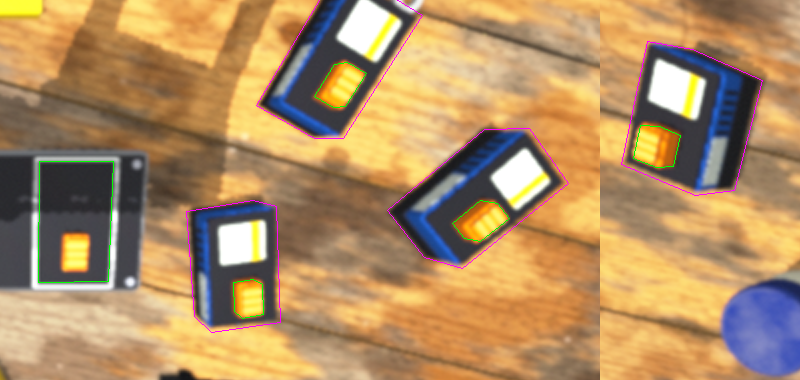

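The overlay fits well: the module outlines and keys match at crop pixels (235,265), (340,65), (480,195) and (690,115), and the seat outline at (78,222). I take the nearest module, M5, first.

```bash
cat >> h.py <<'E'
def yaw():
    R=cv2.Rodrigues(np.array(state()["orientation"]))[0]; return np.arctan2(R[1,1],R[0,1])-np.pi/2
def go(x,y,z,t):
    s=state(); e=np.array(s["eef_pos"]); print("t",round(s["time"],2),"eef",e.round(4),"yaw",round(yaw(),4),"| shares",((np.array([x,y,z])-e)/.025).round(2),"az",round((t-yaw())/.1,2))
E
python3 -c "
from h import *
go(.586,.222,.08,.41)"
```

```text
t 16.25 eef [0.6126 0.0559 0.2694] yaw 0.254 | shares [-1.06  6.65 -7.57] az 1.56
```

Call:
step_arm --motion '[{"tx": -0.13,"ty": 0.83,"tz": -0.5,"ax": 0,"ay": 0,"az": 0.2,"fingers": -0.5},{"tx": -0.13,"ty": 0.83,"tz": -1,"ax": 0,"ay": 0,"az": 0.2,"fingers": -0.5},{"tx": -0.13,"ty": 0.83,"tz": -1,"ax": 0,"ay": 0,"az": 0.2,"fingers": -0.5},{"tx": -0.13,"ty": 0.83,"tz": -1,"ax": 0,"ay": 0,"az": 0.2,"fingers": -0.5},{"tx": -0.13,"ty": 0.83,"tz": -1,"ax": 0,"ay": 0,"az": 0.2,"fingers": -0.5},{"tx": -0.13,"ty": 0.83,"tz": -1,"ax": 0,"ay": 0,"az": 0.2,"fingers": -0.5},{"tx": -0.13,"ty": 0.83,"tz": -1,"ax": 0,"ay": 0,"az": 0.2,"fingers": -0.5},{"tx": -0.13,"ty": 0.83,"tz": -1,"ax": 0,"ay": 0,"az": 0.16,"fingers": -0.5},{"tx": 0,"ty": 0,"tz": 0,"ax": 0,"ay": 0,"az": 0,"fingers": -0.5},{"tx": 0,"ty": 0,"tz": 0,"ax": 0,"ay": 0,"az": 0,"fingers": -0.5}]'

```text
time: 17.25
eef_pos: [0.5866, 0.222, 0.0817]
orientation: [0.641, -3.075, 0.001]
contact_force: [1.1, -0.1, 0.5]
finger_gap: 0.0652
gripper_force: 0.0
```

```bash
python3 -c "
from h import *
p=get_image('wrist'); print(fit(p,.587,.222,.41))
for m in marks(p,'module_a',0): print(m)
go(.587,.222,-.015,.41)"
```

```text
(array([0.58758242, 0.22232352, 0.394204  ]), np.float64(5508.375), np.float32(9562.3125))
(0.89, array([0.58576471, 0.22170018, 0.        ]))
(0.88, array([0.50042065, 0.37126577, 0.        ]))
(0.71, array([0.44004088, 0.2393512 , 0.        ]))
t 17.35 eef [0.5881 0.2213 0.0832] yaw 0.4095 | shares [-0.04  0.03 -3.93] az 0.0
```

Call:
step_arm --motion '[{"tx": 0,"ty": 0,"tz": -1,"ax": 0,"ay": 0,"az": 0,"fingers": -0.5},{"tx": 0,"ty": 0,"tz": -1,"ax": 0,"ay": 0,"az": 0,"fingers": -0.5},{"tx": 0,"ty": 0,"tz": -0.8,"ax": 0,"ay": 0,"az": 0,"fingers": -0.5},{"tx": 0,"ty": 0,"tz": -0.6,"ax": 0,"ay": 0,"az": 0,"fingers": -0.5},{"tx": 0,"ty": 0,"tz": -0.4,"ax": 0,"ay": 0,"az": 0,"fingers": -0.5},{"tx": 0,"ty": 0,"tz": 0,"ax": 0,"ay": 0,"az": 0,"fingers": 1},{"tx": 0,"ty": 0,"tz": 0,"ax": 0,"ay": 0,"az": 0,"fingers": 1},{"tx": 0,"ty": 0,"tz": 0,"ax": 0,"ay": 0,"az": 0,"fingers": 1},{"tx": 0,"ty": 0,"tz": 0,"ax": 0,"ay": 0,"az": 0,"fingers": 1},{"tx": 0,"ty": 0,"tz": 0,"ax": 0,"ay": 0,"az": 0,"fingers": 1},{"tx": 0,"ty": 0,"tz": 0,"ax": 0,"ay": 0,"az": 0,"fingers": 1}]' --grip_force 50

```text
time: 18.45
eef_pos: [0.5878, 0.222, -0.012]
orientation: [-0.64, 3.073, -0.0]
contact_force: [1.3, -1.9, 4.0]
finger_gap: 0.0499
gripper_force: 49.9
```

Call:
step_arm --motion '[{"tx": 0,"ty": 0,"tz": 0.3,"ax": 0,"ay": 0,"az": 0,"fingers": 1},{"tx": 0,"ty": 0,"tz": 1,"ax": 0,"ay": 0,"az": 0,"fingers": 1},{"tx": 0,"ty": 0,"tz": 1,"ax": 0,"ay": 0,"az": 0,"fingers": 1},{"tx": 0,"ty": 0,"tz": 1,"ax": 0,"ay": 0,"az": 0,"fingers": 1},{"tx": -0.02,"ty": -0.82,"tz": 0,"ax": 0,"ay": 0,"az": -0.25,"fingers": 1},{"tx": -0.02,"ty": -0.82,"tz": 0,"ax": 0,"ay": 0,"az": -0.25,"fingers": 1},{"tx": -0.02,"ty": -0.82,"tz": 0,"ax": 0,"ay": 0,"az": -0.25,"fingers": 1},{"tx": -0.02,"ty": -0.82,"tz": 0,"ax": 0,"ay": 0,"az": -0.25,"fingers": 1},{"tx": -0.02,"ty": -0.82,"tz": 0,"ax": 0,"ay": 0,"az": -0.25,"fingers": 1},{"tx": -0.02,"ty": -0.84,"tz": 0,"ax": 0,"ay": 0,"az": -0.27,"fingers": 1},{"tx": 0,"ty": 0,"tz": -0.7,"ax": 0,"ay": 0,"az": 0,"fingers": 1},{"tx": 0,"ty": 0,"tz": -0.3,"ax": 0,"ay": 0,"az": 0,"fingers": 1},{"tx": 0,"ty": 0,"tz": 0,"ax": 0,"ay": 0,"az": 0,"fingers": 1}]'

```text
time: 19.75
eef_pos: [0.5815, 0.0988, 0.0428]
orientation: [0.404, -3.111, -0.002]
contact_force: [-0.6, -0.1, -1.9]
finger_gap: 0.0498
gripper_force: 49.9
```

```bash
python3 -c "
from h import *
p=get_image('wrist'); save(p,'w10')
for q,z in (('module_a',.057),('module_a_top',.097),('dock_seat',.035),('isolator_slot',.061),('dock',0)):
    for m in marks(p,q,z): print(q,round(m[0],2),m[1].round(4))
print(fit(p,.5848,.0985,.257,.057))
go(.5848,.0985,.023,.257)"
```

```text
module_a 0.69 [0.5798 0.0987 0.057 ]
module_a 0.59 [0.4548 0.2014 0.057 ]
isolator_slot 0.73 [ 0.6244 -0.0524  0.061 ]
(array([0.5693511 , 0.09643569, 0.25854225]), np.float64(30539.75), np.float32(43353.5))
t 20.05 eef [0.584  0.0989 0.0449] yaw 0.2589 | shares [ 0.03 -0.01 -0.88] az -0.02
```

Call:
step_arm --motion '[{"tx": 0.04,"ty": -0.01,"tz": -0.1,"ax": 0,"ay": 0,"az": 0,"fingers": 1},{"tx": 0,"ty": 0,"tz": -0.1,"ax": 0,"ay": 0,"az": 0,"fingers": 1},{"tx": 0,"ty": 0,"tz": -0.1,"ax": 0,"ay": 0,"az": 0,"fingers": 1},{"tx": 0,"ty": 0,"tz": -0.05,"ax": 0,"ay": 0,"az": 0,"fingers": 1},{"tx": 0,"ty": 0,"tz": 0,"ax": 0,"ay": 0,"az": 0,"fingers": 1}]'

```text
time: 20.55
eef_pos: [0.5844, 0.0982, 0.0353]
orientation: [0.404, -3.115, -0.0]
contact_force: [-0.1, 0.2, -2.2]
finger_gap: 0.0494
gripper_force: 49.9
```

Call:
step_arm --motion '[{"tx": 0,"ty": 0,"tz": -0.12,"ax": 0,"ay": 0,"az": 0,"fingers": 1},{"tx": 0,"ty": 0,"tz": -0.12,"ax": 0,"ay": 0,"az": 0,"fingers": 1},{"tx": 0,"ty": 0,"tz": -0.12,"ax": 0,"ay": 0,"az": 0,"fingers": 1},{"tx": 0,"ty": 0,"tz": -0.12,"ax": 0,"ay": 0,"az": 0,"fingers": 1},{"tx": 0,"ty": 0,"tz": -0.05,"ax": 0,"ay": 0,"az": 0,"fingers": 1},{"tx": 0,"ty": 0,"tz": 0,"ax": 0,"ay": 0,"az": 0,"fingers": 1}]'

```text
time: 21.15
eef_pos: [0.5853, 0.0982, 0.023]
orientation: [-0.404, 3.114, -0.0]
contact_force: [-0.7, -0.3, 2.3]
finger_gap: 0.0497
gripper_force: 49.9
```

Call:
step_arm --motion '[{"tx": 0,"ty": 0,"tz": -0.06,"ax": 0,"ay": 0,"az": 0,"fingers": 1},{"tx": 0,"ty": 0,"tz": 0.02,"ax": 0,"ay": 0,"az": 0,"fingers": -0.5},{"tx": 0,"ty": 0,"tz": 0,"ax": 0,"ay": 0,"az": 0,"fingers": -0.5},{"tx": 0,"ty": 0,"tz": 0,"ax": 0,"ay": 0,"az": 0,"fingers": -0.5},{"tx": 0,"ty": 0,"tz": 0,"ax": 0,"ay": 0,"az": 0,"fingers": -0.5},{"tx": 0,"ty": 0,"tz": 0.6,"ax": 0,"ay": 0,"az": 0,"fingers": -0.5},{"tx": 0,"ty": 0,"tz": 1,"ax": 0,"ay": 0,"az": 0,"fingers": -0.5},{"tx": 0,"ty": 0,"tz": 1,"ax": 0,"ay": 0,"az": 0,"fingers": -0.5},{"tx": 0,"ty": 0,"tz": 1,"ax": 0,"ay": 0,"az": 0,"fingers": -0.5},{"tx": -0.73,"ty": 0.71,"tz": 0.5,"ax": 0,"ay": 0,"az": -0.6,"fingers": -0.5},{"tx": -0.73,"ty": 0.71,"tz": 0,"ax": 0,"ay": 0,"az": -0.6,"fingers": -0.5},{"tx": -0.73,"ty": 0.71,"tz": 0,"ax": 0,"ay": 0,"az": -0.6,"fingers": -0.5},{"tx": -0.73,"ty": 0.71,"tz": 0,"ax": 0,"ay": 0,"az": -0.6,"fingers": -0.5},{"tx": -0.73,"ty": 0.71,"tz": 0,"ax": 0,"ay": 0,"az": -0.6,"fingers": -0.5},{"tx": -0.73,"ty": 0.71,"tz": 0,"ax": 0,"ay": 0,"az": -0.6,"fingers": -0.5},{"tx": -0.73,"ty": 0.71,"tz": -0.3,"ax": 0,"ay": 0,"az": -0.6,"fingers": -0.5},{"tx": -0.73,"ty": 0.71,"tz": -0.5,"ax": 0,"ay": 0,"az": -0.6,"fingers": -0.5},{"tx": 0,"ty": 0,"tz": -0.5,"ax": 0,"ay": 0,"az": 0,"fingers": -0.5},{"tx": 0,"ty": 0,"tz": 0,"ax": 0,"ay": 0,"az": 0,"fingers": -0.5},{"tx": 0,"ty": 0,"tz": 0,"ax": 0,"ay": 0,"az": 0,"fingers": -0.5}]'

```text
time: 23.15
eef_pos: [0.4392, 0.2403, 0.0921]
orientation: [0.347, 3.121, 0.001]
contact_force: [0.1, 0.0, -0.7]
finger_gap: 0.0651
gripper_force: 0.0
```

```bash
cat >> h.py <<'E'
def near(x,y,t,z=-.012):
    p=get_image('wrist')
    for m in marks(p,'module_a',0): print('mark',round(m[0],2),m[1].round(4))
    f=fit(p,x,y,t); print('fit',f[0].round(4),f[1:]); go(f[0][0],f[0][1],z,f[0][2])
    return p
E
python3 -c "
from h import *
save(near(.4386,.2396,-.216),'w11')"
```

```text
mark 0.89 [0.3551 0.4582 0.    ]
mark 0.88 [0.4415 0.242  0.    ]
mark 0.76 [0.4983 0.3718 0.    ]
fit [ 0.4407  0.239  -0.2165] (np.float64(4814.5), np.float32(7852.0625))
t 23.25 eef [0.4399 0.2401 0.0923] yaw -0.2223 | shares [ 0.04 -0.05 -4.17] az 0.06
```

Call:
step_arm --motion '[{"tx": 0.04,"ty": 0,"tz": -1,"ax": 0,"ay": 0,"az": 0,"fingers": -0.5},{"tx": 0,"ty": 0,"tz": -1,"ax": 0,"ay": 0,"az": 0,"fingers": -0.5},{"tx": 0,"ty": 0,"tz": -1,"ax": 0,"ay": 0,"az": 0,"fingers": -0.5},{"tx": 0,"ty": 0,"tz": -0.7,"ax": 0,"ay": 0,"az": 0,"fingers": -0.5},{"tx": 0,"ty": 0,"tz": -0.45,"ax": 0,"ay": 0,"az": 0,"fingers": -0.5},{"tx": 0,"ty": 0,"tz": 0,"ax": 0,"ay": 0,"az": 0,"fingers": 1},{"tx": 0,"ty": 0,"tz": 0,"ax": 0,"ay": 0,"az": 0,"fingers": 1},{"tx": 0,"ty": 0,"tz": 0,"ax": 0,"ay": 0,"az": 0,"fingers": 1},{"tx": 0,"ty": 0,"tz": 0,"ax": 0,"ay": 0,"az": 0,"fingers": 1},{"tx": 0,"ty": 0,"tz": 0,"ax": 0,"ay": 0,"az": 0,"fingers": 1}]' --grip_force 50

```text
time: 24.25
eef_pos: [0.4403, 0.2402, -0.0115]
orientation: [0.347, 3.121, 0.001]
contact_force: [1.0, -2.1, 3.1]
finger_gap: 0.0497
gripper_force: 50.0
```

```bash
python3 -c "
from h import *
go(.5853,.0985,.13,.258)"
```

```text
t 24.25 eef [ 0.4403  0.2402 -0.0115] yaw -0.2216 | shares [ 5.8  -5.67  5.66] az 4.8
```

Call:
step_arm --motion '[{"tx": 0,"ty": 0,"tz": 0.3,"ax": 0,"ay": 0,"az": 0,"fingers": 1},{"tx": 0,"ty": 0,"tz": 1,"ax": 0,"ay": 0,"az": 0,"fingers": 1},{"tx": 0,"ty": 0,"tz": 1,"ax": 0,"ay": 0,"az": 0,"fingers": 1},{"tx": 0,"ty": 0,"tz": 1,"ax": 0,"ay": 0,"az": 0,"fingers": 1},{"tx": 0,"ty": 0,"tz": 1,"ax": 0,"ay": 0,"az": 0,"fingers": 1},{"tx": 0.72,"ty": -0.71,"tz": 0.75,"ax": 0,"ay": 0,"az": 0.6,"fingers": 1},{"tx": 0.72,"ty": -0.71,"tz": 0,"ax": 0,"ay": 0,"az": 0.6,"fingers": 1},{"tx": 0.72,"ty": -0.71,"tz": 0,"ax": 0,"ay": 0,"az": 0.6,"fingers": 1},{"tx": 0.72,"ty": -0.71,"tz": 0,"ax": 0,"ay": 0,"az": 0.6,"fingers": 1},{"tx": 0.72,"ty": -0.71,"tz": 0,"ax": 0,"ay": 0,"az": 0.6,"fingers": 1},{"tx": 0.72,"ty": -0.71,"tz": 0,"ax": 0,"ay": 0,"az": 0.6,"fingers": 1},{"tx": 0.72,"ty": -0.71,"tz": 0,"ax": 0,"ay": 0,"az": 0.6,"fingers": 1},{"tx": 0.73,"ty": -0.71,"tz": 0,"ax": 0,"ay": 0,"az": 0.6,"fingers": 1},{"tx": 0,"ty": 0,"tz": -0.5,"ax": 0,"ay": 0,"az": 0,"fingers": 1},{"tx": 0,"ty": 0,"tz": -0.4,"ax": 0,"ay": 0,"az": 0,"fingers": 1},{"tx": 0,"ty": 0,"tz": -0.1,"ax": 0,"ay": 0,"az": 0,"fingers": 1},{"tx": 0,"ty": 0,"tz": 0,"ax": 0,"ay": 0,"az": 0,"fingers": 1},{"tx": 0,"ty": 0,"tz": 0,"ax": 0,"ay": 0,"az": 0,"fingers": 1}]'

```text
time: 26.05
eef_pos: [0.5833, 0.0989, 0.0889]
orientation: [0.406, -3.115, -0.0]
contact_force: [0.4, 0.2, -1.7]
finger_gap: 0.0499
gripper_force: 50.0
```

```bash
python3 -c "
from h import *
go(.5845,.0985,.0635,.258)
p=get_image('wrist'); save(p,'w12')"
```

```text
t 26.05 eef [0.5833 0.0989 0.0889] yaw 0.2591 | shares [ 0.05 -0.02 -1.02] az -0.01
```

View pics/w12.png

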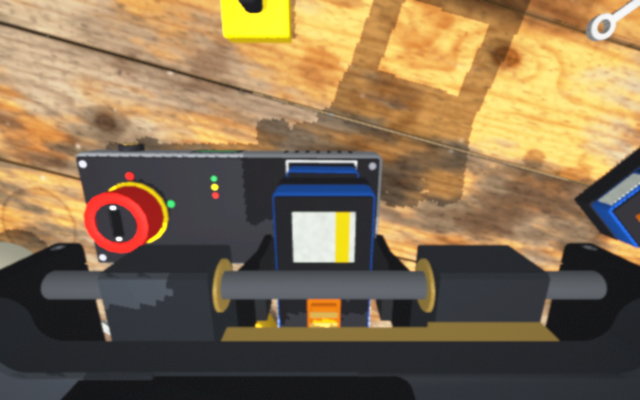

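The wrist view shows the held module centred over the seated one at (323,230), with the cover still in front at (255,20). I lower it.

Call:
step_arm --motion '[{"tx": 0.05,"ty": -0.02,"tz": -0.2,"ax": 0,"ay": 0,"az": 0,"fingers": 1},{"tx": 0,"ty": 0,"tz": -0.15,"ax": 0,"ay": 0,"az": 0,"fingers": 1},{"tx": 0,"ty": 0,"tz": -0.15,"ax": 0,"ay": 0,"az": 0,"fingers": 1},{"tx": 0,"ty": 0,"tz": -0.1,"ax": 0,"ay": 0,"az": 0,"fingers": 1},{"tx": 0,"ty": 0,"tz": 0,"ax": 0,"ay": 0,"az": 0,"fingers": 1}]'

```text
time: 26.6
eef_pos: [0.5847, 0.0976, 0.0733]
orientation: [0.404, -3.114, -0.0]
contact_force: [0.9, 1.0, -2.9]
finger_gap: 0.0496
gripper_force: 50.0
```

Entered freely (underside at 0.085). On down, release and go to M4.

Call:
step_arm --motion '[{"tx": 0,"ty": 0.03,"tz": -0.12,"ax": 0,"ay": 0,"az": 0,"fingers": 1},{"tx": 0,"ty": 0,"tz": -0.12,"ax": 0,"ay": 0,"az": 0,"fingers": 1},{"tx": 0,"ty": 0,"tz": -0.12,"ax": 0,"ay": 0,"az": 0,"fingers": 1},{"tx": 0,"ty": 0,"tz": -0.06,"ax": 0,"ay": 0,"az": 0,"fingers": 1},{"tx": 0,"ty": 0,"tz": -0.03,"ax": 0,"ay": 0,"az": 0,"fingers": 1},{"tx": 0,"ty": 0,"tz": 0,"ax": 0,"ay": 0,"az": 0,"fingers": 1}]'

```text
time: 27.2
eef_pos: [0.585, 0.0984, 0.0635]
orientation: [0.404, -3.115, -0.0]
contact_force: [-1.9, -0.6, 5.1]
finger_gap: 0.0498
gripper_force: 50.0
```

```bash
python3 -c "
from h import *
go(.4985,.372,.1,-.54)"
```

```text
t 27.2 eef [0.585  0.0984 0.0635] yaw 0.2582 | shares [-3.46 10.94  1.46] az -7.98
```

Call:
step_arm --motion '[{"tx": 0,"ty": 0,"tz": -0.03,"ax": 0,"ay": 0,"az": 0,"fingers": -0.5},{"tx": 0,"ty": 0,"tz": 0,"ax": 0,"ay": 0,"az": 0,"fingers": -0.5},{"tx": 0,"ty": 0,"tz": 0,"ax": 0,"ay": 0,"az": 0,"fingers": -0.5},{"tx": 0,"ty": 0,"tz": 0.6,"ax": 0,"ay": 0,"az": 0,"fingers": -0.5},{"tx": 0,"ty": 0,"tz": 1,"ax": 0,"ay": 0,"az": 0,"fingers": -0.5},{"tx": 0,"ty": 0,"tz": 1,"ax": 0,"ay": 0,"az": 0,"fingers": -0.5},{"tx": -0.29,"ty": 0.91,"tz": 0.3,"ax": 0,"ay": 0,"az": -0.67,"fingers": -0.5},{"tx": -0.29,"ty": 0.91,"tz": 0,"ax": 0,"ay": 0,"az": -0.67,"fingers": -0.5},{"tx": -0.29,"ty": 0.91,"tz": 0,"ax": 0,"ay": 0,"az": -0.67,"fingers": -0.5},{"tx": -0.29,"ty": 0.91,"tz": 0,"ax": 0,"ay": 0,"az": -0.67,"fingers": -0.5},{"tx": -0.29,"ty": 0.91,"tz": 0,"ax": 0,"ay": 0,"az": -0.67,"fingers": -0.5},{"tx": -0.29,"ty": 0.91,"tz": 0,"ax": 0,"ay": 0,"az": -0.67,"fingers": -0.5},{"tx": -0.29,"ty": 0.91,"tz": -0.3,"ax": 0,"ay": 0,"az": -0.67,"fingers": -0.5},{"tx": -0.29,"ty": 0.91,"tz": -0.3,"ax": 0,"ay": 0,"az": -0.67,"fingers": -0.5},{"tx": -0.29,"ty": 0.91,"tz": -0.3,"ax": 0,"ay": 0,"az": -0.67,"fingers": -0.5},{"tx": -0.29,"ty": 0.91,"tz": -0.3,"ax": 0,"ay": 0,"az": -0.67,"fingers": -0.5},{"tx": -0.29,"ty": 0.91,"tz": -0.3,"ax": 0,"ay": 0,"az": -0.67,"fingers": -0.5},{"tx": -0.27,"ty": 0.91,"tz": -0.3,"ax": 0,"ay": 0,"az": -0.6,"fingers": -0.5},{"tx": 0,"ty": 0,"tz": 0,"ax": 0,"ay": 0,"az": 0,"fingers": -0.5},{"tx": 0,"ty": 0,"tz": 0,"ax": 0,"ay": 0,"az": 0,"fingers": -0.5}]'

```text
time: 29.2
eef_pos: [0.4984, 0.3715, 0.089]
orientation: [-0.833, -3.029, 0.001]
contact_force: [0.1, 1.1, -0.6]
finger_gap: 0.0657
gripper_force: 0.0
```

```bash
python3 -c "
from h import *
save(near(.4985,.372,-.54),'w13')"
```

```text
mark 0.65 [0.4996 0.3665 0.    ]
fit [ 0.4981  0.3699 -0.5352] (np.float64(5013.0), np.float32(8320.25))
t 29.3 eef [0.4992 0.3707 0.0896] yaw -0.5387 | shares [-0.04 -0.03 -4.06] az 0.04
```

Call:
step_arm --motion '[{"tx": -0.03,"ty": -0.04,"tz": -1,"ax": 0,"ay": 0,"az": 0,"fingers": -0.5},{"tx": 0,"ty": 0,"tz": -1,"ax": 0,"ay": 0,"az": 0,"fingers": -0.5},{"tx": 0,"ty": 0,"tz": -1,"ax": 0,"ay": 0,"az": 0,"fingers": -0.5},{"tx": 0,"ty": 0,"tz": -0.65,"ax": 0,"ay": 0,"az": 0,"fingers": -0.5},{"tx": 0,"ty": 0,"tz": -0.4,"ax": 0,"ay": 0,"az": 0,"fingers": -0.5},{"tx": 0,"ty": 0,"tz": 0,"ax": 0,"ay": 0,"az": 0,"fingers": 1},{"tx": 0,"ty": 0,"tz": 0,"ax": 0,"ay": 0,"az": 0,"fingers": 1},{"tx": 0,"ty": 0,"tz": 0,"ax": 0,"ay": 0,"az": 0,"fingers": 1},{"tx": 0,"ty": 0,"tz": 0,"ax": 0,"ay": 0,"az": 0,"fingers": 1},{"tx": 0,"ty": 0,"tz": 0,"ax": 0,"ay": 0,"az": 0,"fingers": 1}]' --grip_force 50

```text
time: 30.3
eef_pos: [0.4986, 0.3707, -0.0108]
orientation: [0.835, 3.027, 0.002]
contact_force: [0.6, -0.7, 3.1]
finger_gap: 0.0499
gripper_force: 50.0
```

```bash
python3 -c "
from h import *
go(.585,.0985,.16,.258)"
```

```text
t 30.3 eef [ 0.4986  0.3707 -0.0108] yaw -0.5386 | shares [  3.45 -10.89   6.83] az 7.97
```

Call:
step_arm --motion '[{"tx": 0,"ty": 0,"tz": 0.3,"ax": 0,"ay": 0,"az": 0,"fingers": 1},{"tx": 0,"ty": 0,"tz": 1,"ax": 0,"ay": 0,"az": 0,"fingers": 1},{"tx": 0,"ty": 0,"tz": 1,"ax": 0,"ay": 0,"az": 0,"fingers": 1},{"tx": 0,"ty": 0,"tz": 1,"ax": 0,"ay": 0,"az": 0,"fingers": 1},{"tx": 0.29,"ty": -0.91,"tz": 1,"ax": 0,"ay": 0,"az": 0.66,"fingers": 1},{"tx": 0.29,"ty": -0.91,"tz": 1,"ax": 0,"ay": 0,"az": 0.66,"fingers": 1},{"tx": 0.29,"ty": -0.91,"tz": 0.7,"ax": 0,"ay": 0,"az": 0.66,"fingers": 1},{"tx": 0.29,"ty": -0.91,"tz": 0.6,"ax": 0,"ay": 0,"az": 0.66,"fingers": 1},{"tx": 0.29,"ty": -0.91,"tz": 0,"ax": 0,"ay": 0,"az": 0.66,"fingers": 1},{"tx": 0.29,"ty": -0.91,"tz": 0,"ax": 0,"ay": 0,"az": 0.66,"fingers": 1},{"tx": 0.29,"ty": -0.91,"tz": 0,"ax": 0,"ay": 0,"az": 0.66,"fingers": 1},{"tx": 0.29,"ty": -0.91,"tz": 0,"ax": 0,"ay": 0,"az": 0.66,"fingers": 1},{"tx": 0.29,"ty": -0.91,"tz": 0,"ax": 0,"ay": 0,"az": 0.67,"fingers": 1},{"tx": 0.28,"ty": -0.9,"tz": 0,"ax": 0,"ay": 0,"az": 0.67,"fingers": 1},{"tx": 0.28,"ty": -0.9,"tz": 0,"ax": 0,"ay": 0,"az": 0.67,"fingers": 1},{"tx": 0.28,"ty": -0.9,"tz": 0,"ax": 0,"ay": 0,"az": 0.67,"fingers": 1},{"tx": 0,"ty": 0,"tz": -0.6,"ax": 0,"ay": 0,"az": 0,"fingers": 1},{"tx": 0,"ty": 0,"tz": -0.4,"ax": 0,"ay": 0,"az": 0,"fingers": 1},{"tx": 0,"ty": 0,"tz": 0,"ax": 0,"ay": 0,"az": 0,"fingers": 1},{"tx": 0,"ty": 0,"tz": 0,"ax": 0,"ay": 0,"az": 0,"fingers": 1}]'

```text
time: 32.3
eef_pos: [0.5834, 0.0988, 0.1279]
orientation: [0.404, -3.114, -0.001]
contact_force: [0.2, -0.8, -1.9]
finger_gap: 0.0498
gripper_force: 50.0
```

```bash
python3 -c "
from h import *
go(.585,.0985,.1042,.258)
p=get_image('wrist'); save(p,'w14')
for q,z in (('module_a',.075),('module_a_top',.115),('cover',0)):
    for m in marks(p,q,z): print(q,round(m[0],2),m[1].round(4))"
```

```text
t 32.3 eef [0.5834 0.0988 0.1279] yaw 0.258 | shares [ 0.06 -0.01 -0.95] az -0.0
module_a 0.87 [0.6118 0.1069 0.075 ]
cover 0.84 [0.424  0.0038 0.    ]
```

Call:
step_arm --motion '[{"tx": 0.04,"ty": -0.01,"tz": -0.15,"ax": 0,"ay": 0,"az": 0,"fingers": 1},{"tx": 0,"ty": 0,"tz": -0.15,"ax": 0,"ay": 0,"az": 0,"fingers": 1},{"tx": 0,"ty": 0,"tz": -0.15,"ax": 0,"ay": 0,"az": 0,"fingers": 1},{"tx": 0,"ty": 0,"tz": -0.1,"ax": 0,"ay": 0,"az": 0,"fingers": 1},{"tx": 0,"ty": 0,"tz": 0,"ax": 0,"ay": 0,"az": 0,"fingers": 1}]'

```text
time: 33.0
eef_pos: [0.5847, 0.0979, 0.1137]
orientation: [0.403, -3.114, -0.0]
contact_force: [0.1, 0.0, -2.4]
finger_gap: 0.0496
gripper_force: 50.0
```

Call:
step_arm --motion '[{"tx": 0,"ty": 0.02,"tz": -0.12,"ax": 0,"ay": 0,"az": 0,"fingers": 1},{"tx": 0,"ty": 0,"tz": -0.12,"ax": 0,"ay": 0,"az": 0,"fingers": 1},{"tx": 0,"ty": 0,"tz": -0.1,"ax": 0,"ay": 0,"az": 0,"fingers": 1},{"tx": 0,"ty": 0,"tz": -0.06,"ax": 0,"ay": 0,"az": 0,"fingers": 1},{"tx": 0,"ty": 0,"tz": -0.03,"ax": 0,"ay": 0,"az": 0,"fingers": 1},{"tx": 0,"ty": 0,"tz": 0,"ax": 0,"ay": 0,"az": 0,"fingers": 1}]'

```text
time: 33.6
eef_pos: [0.585, 0.0984, 0.1042]
orientation: [0.403, -3.115, -0.0]
contact_force: [-2.5, 0.1, 2.9]
finger_gap: 0.0495
gripper_force: 50.0
```

```bash
python3 -c "
from h import *
go(.609,-.269,.16,-.173)"
```

```text
t 33.6 eef [0.585  0.0984 0.1042] yaw 0.2572 | shares [  0.96 -14.7    2.23] az -4.3
```

Call:
step_arm --motion '[{"tx": 0,"ty": 0,"tz": -0.04,"ax": 0,"ay": 0,"az": 0,"fingers": -0.5},{"tx": 0,"ty": 0,"tz": 0,"ax": 0,"ay": 0,"az": 0,"fingers": -0.5},{"tx": 0,"ty": 0,"tz": 0,"ax": 0,"ay": 0,"az": 0,"fingers": -0.5},{"tx": 0,"ty": 0,"tz": 1,"ax": 0,"ay": 0,"az": 0,"fingers": -0.5},{"tx": 0,"ty": 0,"tz": 1,"ax": 0,"ay": 0,"az": 0,"fingers": -0.5},{"tx": 0,"ty": 0,"tz": 1,"ax": 0,"ay": 0,"az": 0,"fingers": -0.5},{"tx": 0.07,"ty": -1,"tz": 0.2,"ax": 0,"ay": 0,"az": -0.3,"fingers": -0.5},{"tx": 0.07,"ty": -1,"tz": 0,"ax": 0,"ay": 0,"az": -0.3,"fingers": -0.5},{"tx": 0.07,"ty": -1,"tz": 0,"ax": 0,"ay": 0,"az": -0.3,"fingers": -0.5},{"tx": 0.07,"ty": -1,"tz": 0,"ax": 0,"ay": 0,"az": -0.3,"fingers": -0.5},{"tx": 0.07,"ty": -1,"tz": 0,"ax": 0,"ay": 0,"az": -0.3,"fingers": -0.5},{"tx": 0.07,"ty": -1,"tz": 0,"ax": 0,"ay": 0,"az": -0.3,"fingers": -0.5},{"tx": 0.07,"ty": -1,"tz": 0,"ax": 0,"ay": 0,"az": -0.3,"fingers": -0.5},{"tx": 0.07,"ty": -1,"tz": -0.4,"ax": 0,"ay": 0,"az": -0.3,"fingers": -0.5},{"tx": 0.07,"ty": -1,"tz": -0.4,"ax": 0,"ay": 0,"az": -0.3,"fingers": -0.5},{"tx": 0.07,"ty": -1,"tz": -0.4,"ax": 0,"ay": 0,"az": -0.3,"fingers": -0.5},{"tx": 0.07,"ty": -1,"tz": -0.4,"ax": 0,"ay": 0,"az": -0.3,"fingers": -0.5},{"tx": 0.07,"ty": -1,"tz": -0.4,"ax": 0,"ay": 0,"az": -0.3,"fingers": -0.5},{"tx": 0.07,"ty": -1,"tz": -0.4,"ax": 0,"ay": 0,"az": -0.3,"fingers": -0.5},{"tx": 0.05,"ty": -1,"tz": -0.4,"ax": 0,"ay": 0,"az": -0.3,"fingers": -0.5}]'

```text
time: 35.6
eef_pos: [0.6094, -0.2527, 0.1121]
orientation: [0.257, 3.131, -0.0]
contact_force: [0.7, -0.8, -0.5]
finger_gap: 0.0655
gripper_force: 0.0
```

Call:
step_arm --motion '[{"tx": 0,"ty": -0.7,"tz": -0.4,"ax": 0,"ay": 0,"az": -0.1,"fingers": -0.5},{"tx": 0,"ty": 0,"tz": 0,"ax": 0,"ay": 0,"az": 0,"fingers": -0.5},{"tx": 0,"ty": 0,"tz": 0,"ax": 0,"ay": 0,"az": 0,"fingers": -0.5}]'

```text
time: 35.9
eef_pos: [0.6088, -0.2685, 0.1022]
orientation: [-0.271, -3.129, -0.002]
contact_force: [-0.2, 0.6, -1.1]
finger_gap: 0.0648
gripper_force: 0.0
```

```bash
python3 -c "
from h import *
save(near(.609,-.269,-.173),'w15')"
```

```text
mark 0.6 [ 0.6075 -0.2683  0.    ]
fit [ 0.6097 -0.2677 -0.1534] (np.float64(3360.3125), np.float32(6673.0))
t 36.0 eef [ 0.6093 -0.2678  0.1031] yaw -0.1716 | shares [ 0.02  0.   -4.6 ] az 0.18
```

Call:
step_arm --motion '[{"tx": 0,"ty": 0,"tz": -1,"ax": 0,"ay": 0,"az": 0.1,"fingers": -0.5},{"tx": 0,"ty": 0,"tz": -1,"ax": 0,"ay": 0,"az": 0,"fingers": -0.5},{"tx": 0,"ty": 0,"tz": -1,"ax": 0,"ay": 0,"az": 0,"fingers": -0.5},{"tx": 0,"ty": 0,"tz": -0.8,"ax": 0,"ay": 0,"az": 0,"fingers": -0.5},{"tx": 0,"ty": 0,"tz": -0.5,"ax": 0,"ay": 0,"az": 0,"fingers": -0.5},{"tx": 0,"ty": 0,"tz": -0.3,"ax": 0,"ay": 0,"az": 0,"fingers": -0.5},{"tx": 0,"ty": 0,"tz": 0,"ax": 0,"ay": 0,"az": 0,"fingers": 1},{"tx": 0,"ty": 0,"tz": 0,"ax": 0,"ay": 0,"az": 0,"fingers": 1},{"tx": 0,"ty": 0,"tz": 0,"ax": 0,"ay": 0,"az": 0,"fingers": 1},{"tx": 0,"ty": 0,"tz": 0,"ax": 0,"ay": 0,"az": 0,"fingers": 1},{"tx": 0,"ty": 0,"tz": 0,"ax": 0,"ay": 0,"az": 0,"fingers": 1}]' --grip_force 50

```text
time: 37.1
eef_pos: [0.6101, -0.2695, -0.0111]
orientation: [0.255, 3.129, -0.001]
contact_force: [0.4, -0.2, 3.5]
finger_gap: 0.0497
gripper_force: 50.0
```

```bash
python3 -c "
from h import *
go(.585,.0985,.2,.258)"
```

```text
t 37.1 eef [ 0.6101 -0.2695 -0.0111] yaw -0.1629 | shares [-1.   14.72  8.44] az 4.21
```

Call:
step_arm --motion '[{"tx": 0,"ty": 0,"tz": 0.3,"ax": 0,"ay": 0,"az": 0,"fingers": 1},{"tx": 0,"ty": 0,"tz": 1,"ax": 0,"ay": 0,"az": 0,"fingers": 1},{"tx": 0,"ty": 0,"tz": 1,"ax": 0,"ay": 0,"az": 0,"fingers": 1},{"tx": 0,"ty": 0,"tz": 1,"ax": 0,"ay": 0,"az": 0,"fingers": 1},{"tx": -0.06,"ty": 0.98,"tz": 0.86,"ax": 0,"ay": 0,"az": 0.28,"fingers": 1},{"tx": -0.06,"ty": 0.98,"tz": 0.86,"ax": 0,"ay": 0,"az": 0.28,"fingers": 1},{"tx": -0.06,"ty": 0.98,"tz": 0.86,"ax": 0,"ay": 0,"az": 0.28,"fingers": 1},{"tx": -0.06,"ty": 0.98,"tz": 0.86,"ax": 0,"ay": 0,"az": 0.28,"fingers": 1},{"tx": -0.06,"ty": 0.98,"tz": 0.86,"ax": 0,"ay": 0,"az": 0.28,"fingers": 1},{"tx": -0.06,"ty": 0.98,"tz": 0.86,"ax": 0,"ay": 0,"az": 0.28,"fingers": 1},{"tx": -0.06,"ty": 0.98,"tz": 0,"ax": 0,"ay": 0,"az": 0.28,"fingers": 1},{"tx": -0.06,"ty": 0.98,"tz": 0,"ax": 0,"ay": 0,"az": 0.28,"fingers": 1},{"tx": -0.06,"ty": 0.98,"tz": 0,"ax": 0,"ay": 0,"az": 0.28,"fingers": 1},{"tx": -0.06,"ty": 0.98,"tz": 0,"ax": 0,"ay": 0,"az": 0.28,"fingers": 1},{"tx": -0.06,"ty": 0.98,"tz": 0,"ax": 0,"ay": 0,"az": 0.28,"fingers": 1},{"tx": -0.06,"ty": 0.98,"tz": 0,"ax": 0,"ay": 0,"az": 0.28,"fingers": 1},{"tx": -0.06,"ty": 0.98,"tz": 0,"ax": 0,"ay": 0,"az": 0.28,"fingers": 1},{"tx": -0.06,"ty": 0.98,"tz": 0,"ax": 0,"ay": 0,"az": 0.28,"fingers": 1},{"tx": -0.1,"ty": 0.98,"tz": 0,"ax": 0,"ay": 0,"az": 0.28,"fingers": 1},{"tx": 0,"ty": 0,"tz": 0,"ax": 0,"ay": 0,"az": 0,"fingers": 1}]'

```text
time: 39.1
eef_pos: [0.5835, 0.1015, 0.1984]
orientation: [0.408, -3.112, -0.003]
contact_force: [-0.7, -0.8, -4.5]
finger_gap: 0.0498
gripper_force: 50.0
```

Call:
step_arm --motion '[{"tx": 0,"ty": 0,"tz": -0.6,"ax": 0,"ay": 0,"az": 0,"fingers": 1},{"tx": 0,"ty": 0,"tz": -0.5,"ax": 0,"ay": 0,"az": 0,"fingers": 1},{"tx": 0,"ty": 0,"tz": -0.2,"ax": 0,"ay": 0,"az": 0,"fingers": 1},{"tx": 0,"ty": 0,"tz": 0,"ax": 0,"ay": 0,"az": 0,"fingers": 1},{"tx": 0,"ty": 0,"tz": 0,"ax": 0,"ay": 0,"az": 0,"fingers": 1}]'

```text
time: 39.6
eef_pos: [0.5858, 0.098, 0.1666]
orientation: [0.402, -3.116, 0.0]
contact_force: [-0.1, 0.2, -3.8]
finger_gap: 0.0495
gripper_force: 50.0
```

```bash
python3 -c "
from h import *
go(.585,.0985,.1439,.258)
p=get_image('wrist'); save(p,'w16')
for q,z in (('module_a',.115),('cover',0)):
    for m in marks(p,q,z): print(q,round(m[0],2),m[1].round(4))
go(.585,.0985,.1439,.258)"
```

```text
t 39.6 eef [0.5858 0.098  0.1666] yaw 0.2566 | shares [-0.03  0.02 -0.91] az 0.01
module_a 0.68 [0.6103 0.1034 0.115 ]
module_a 0.35 [0.64   0.1123 0.115 ]
cover 0.86 [0.4247 0.0041 0.    ]
t 39.75 eef [0.5862 0.0982 0.1673] yaw 0.2569 | shares [-0.05  0.01 -0.93] az 0.01
```

Call:
step_arm --motion '[{"tx": -0.03,"ty": 0.01,"tz": -0.15,"ax": 0,"ay": 0,"az": 0,"fingers": 1},{"tx": 0,"ty": 0,"tz": -0.15,"ax": 0,"ay": 0,"az": 0,"fingers": 1},{"tx": 0,"ty": 0,"tz": -0.15,"ax": 0,"ay": 0,"az": 0,"fingers": 1},{"tx": 0,"ty": 0,"tz": -0.1,"ax": 0,"ay": 0,"az": 0,"fingers": 1},{"tx": 0,"ty": 0,"tz": 0,"ax": 0,"ay": 0,"az": 0,"fingers": 1}]'

```text
time: 40.25
eef_pos: [0.5845, 0.0987, 0.1522]
orientation: [0.403, -3.114, -0.0]
contact_force: [0.5, -0.4, -4.3]
finger_gap: 0.0493
gripper_force: 50.0
```

Call:
step_arm --motion '[{"tx": 0.01,"ty": 0,"tz": -0.12,"ax": 0,"ay": 0,"az": 0,"fingers": 1},{"tx": 0,"ty": 0,"tz": -0.1,"ax": 0,"ay": 0,"az": 0,"fingers": 1},{"tx": 0,"ty": 0,"tz": -0.08,"ax": 0,"ay": 0,"az": 0,"fingers": 1},{"tx": 0,"ty": 0,"tz": -0.06,"ax": 0,"ay": 0,"az": 0,"fingers": 1},{"tx": 0,"ty": 0,"tz": -0.03,"ax": 0,"ay": 0,"az": 0,"fingers": 1},{"tx": 0,"ty": 0,"tz": 0,"ax": 0,"ay": 0,"az": 0,"fingers": 1}]'

```text
time: 40.85
eef_pos: [0.5851, 0.0986, 0.1439]
orientation: [-0.403, 3.115, -0.0]
contact_force: [-1.3, -0.5, 2.6]
finger_gap: 0.0495
gripper_force: 50.0
```

```bash
python3 -c "
from h import *
go(.57,-.24,.25,.258)"
```

```text
t 40.85 eef [0.5851 0.0986 0.1439] yaw 0.2573 | shares [ -0.6  -13.55   4.25] az 0.01
```

Call:
step_arm --motion '[{"tx": 0,"ty": 0,"tz": -0.04,"ax": 0,"ay": 0,"az": 0,"fingers": -0.5},{"tx": 0,"ty": 0,"tz": 0,"ax": 0,"ay": 0,"az": 0,"fingers": -0.5},{"tx": 0,"ty": 0,"tz": 0,"ax": 0,"ay": 0,"az": 0,"fingers": -0.5},{"tx": 0,"ty": 0,"tz": 1,"ax": 0,"ay": 0,"az": 0,"fingers": -0.5},{"tx": 0,"ty": 0,"tz": 1,"ax": 0,"ay": 0,"az": 0,"fingers": -0.5},{"tx": 0,"ty": 0,"tz": 1,"ax": 0,"ay": 0,"az": 0,"fingers": -0.5},{"tx": -0.2,"ty": -0.95,"tz": 0.2,"ax": 0,"ay": 0,"az": -0.05,"fingers": -0.5},{"tx": -0.35,"ty": -0.95,"tz": 0,"ax": 0,"ay": 0,"az": -0.05,"fingers": -0.5},{"tx": -0.35,"ty": -0.95,"tz": 0,"ax": 0,"ay": 0,"az": -0.05,"fingers": -0.5},{"tx": -0.35,"ty": -0.95,"tz": 0,"ax": 0,"ay": 0,"az": -0.05,"fingers": -0.5},{"tx": -0.35,"ty": -0.95,"tz": 0,"ax": 0,"ay": 0,"az": -0.05,"fingers": -0.5},{"tx": -0.35,"ty": -0.95,"tz": 0,"ax": 0,"ay": 0,"az": -0.05,"fingers": -0.5},{"tx": -0.35,"ty": -0.95,"tz": -0.3,"ax": 0,"ay": 0,"az": -0.05,"fingers": -0.5},{"tx": -0.35,"ty": -0.95,"tz": -0.5,"ax": 0,"ay": 0,"az": -0.05,"fingers": -0.5},{"tx": -0.35,"ty": -0.95,"tz": -0.5,"ax": 0,"ay": 0,"az": -0.05,"fingers": -0.5},{"tx": -0.35,"ty": -0.95,"tz": -0.5,"ax": 0,"ay": 0,"az": -0.05,"fingers": -0.5},{"tx": -0.35,"ty": -0.95,"tz": -0.5,"ax": 0,"ay": 0,"az": -0.05,"fingers": -0.5},{"tx": -0.35,"ty": -0.95,"tz": -0.5,"ax": 0,"ay": 0,"az": -0.05,"fingers": -0.5},{"tx": -0.35,"ty": -0.95,"tz": -0.5,"ax": 0,"ay": 0,"az": 0,"fingers": -0.5},{"tx": 0,"ty": -0.95,"tz": 0,"ax": 0,"ay": 0,"az": 0,"fingers": -0.5}]'

```text
time: 42.85
eef_pos: [0.473, -0.2338, 0.1379]
orientation: [0.308, -3.123, -0.005]
contact_force: [-0.3, -0.3, 0.4]
finger_gap: 0.0653
gripper_force: 0.0
```

Call:
step_arm --motion '[{"tx": 0,"ty": 0,"tz": 0,"ax": 0,"ay": 0,"az": 0,"fingers": -0.5},{"tx": 0,"ty": 0,"tz": 0,"ax": 0,"ay": 0,"az": 0,"fingers": -0.5}]'

```text
time: 43.05
eef_pos: [0.4752, -0.2341, 0.1396]
orientation: [-0.307, 3.126, 0.001]
contact_force: [-0.2, 0.5, 0.1]
finger_gap: 0.0649
gripper_force: 0.0
```

```bash
python3 -c "
from h import *
p=get_image('wrist'); save(p,'w17')
ms=marks(p,'module_a',0); print(ms)
x,y=ms[0][1][:2] if ms else (.46,-.235)
for t in (0,.2,.4):
    f=fit(p,x,y,t); print(f[0].round(4),f[1:])
go(f[0][0],f[0][1],-.012,f[0][2])"
```

```text
[(0.77, array([ 0.45723696, -0.23458807,  0.        ]))]
[ 0.4576 -0.2339  0.2943] (np.float64(1273.875), np.float32(3785.75))
[ 0.4576 -0.2339  0.2944] (np.float64(1273.5), np.float32(3785.0))
[ 0.4574 -0.234   0.2949] (np.float64(1280.5625), np.float32(3796.0625))
t 43.15 eef [ 0.4751 -0.2329  0.1398] yaw 0.1978 | shares [-0.71 -0.04 -6.07] az 0.97
```

Call:
step_arm --motion '[{"tx": -0.35,"ty": -0.02,"tz": -0.4,"ax": 0,"ay": 0,"az": 0.5,"fingers": -0.5},{"tx": -0.35,"ty": -0.02,"tz": -0.6,"ax": 0,"ay": 0,"az": 0.47,"fingers": -0.5},{"tx": 0,"ty": 0,"tz": -1,"ax": 0,"ay": 0,"az": 0,"fingers": -0.5},{"tx": 0,"ty": 0,"tz": -1,"ax": 0,"ay": 0,"az": 0,"fingers": -0.5},{"tx": 0,"ty": 0,"tz": -1,"ax": 0,"ay": 0,"az": 0,"fingers": -0.5},{"tx": 0,"ty": 0,"tz": -1,"ax": 0,"ay": 0,"az": 0,"fingers": -0.5},{"tx": 0,"ty": 0,"tz": -0.7,"ax": 0,"ay": 0,"az": 0,"fingers": -0.5},{"tx": 0,"ty": 0,"tz": -0.35,"ax": 0,"ay": 0,"az": 0,"fingers": -0.5},{"tx": 0,"ty": 0,"tz": 0,"ax": 0,"ay": 0,"az": 0,"fingers": 1},{"tx": 0,"ty": 0,"tz": 0,"ax": 0,"ay": 0,"az": 0,"fingers": 1},{"tx": 0,"ty": 0,"tz": 0,"ax": 0,"ay": 0,"az": 0,"fingers": 1},{"tx": 0,"ty": 0,"tz": 0,"ax": 0,"ay": 0,"az": 0,"fingers": 1},{"tx": 0,"ty": 0,"tz": 0,"ax": 0,"ay": 0,"az": 0,"fingers": 1}]' --grip_force 50

```text
time: 44.45
eef_pos: [0.4585, -0.2353, -0.0107]
orientation: [-0.46, 3.106, -0.002]
contact_force: [2.3, 1.8, 3.9]
finger_gap: 0.0493
gripper_force: 50.0
```

```bash
python3 -c "
from h import *
go(.585,.0985,.24,.2575)"
```

```text
t 44.45 eef [ 0.4585 -0.2353 -0.0107] yaw 0.2941 | shares [ 5.06 13.35 10.03] az -0.37
```

Call:
step_arm --motion '[{"tx": 0,"ty": 0,"tz": 0.3,"ax": 0,"ay": 0,"az": 0,"fingers": 1},{"tx": 0,"ty": 0,"tz": 1,"ax": 0,"ay": 0,"az": 0,"fingers": 1},{"tx": 0,"ty": 0,"tz": 1,"ax": 0,"ay": 0,"az": 0,"fingers": 1},{"tx": 0,"ty": 0,"tz": 1,"ax": 0,"ay": 0,"az": 0,"fingers": 1},{"tx": 0.36,"ty": 0.95,"tz": 0.96,"ax": 0,"ay": 0,"az": -0.03,"fingers": 1},{"tx": 0.36,"ty": 0.95,"tz": 0.96,"ax": 0,"ay": 0,"az": -0.03,"fingers": 1},{"tx": 0.36,"ty": 0.95,"tz": 0.96,"ax": 0,"ay": 0,"az": -0.03,"fingers": 1},{"tx": 0.36,"ty": 0.95,"tz": 0.96,"ax": 0,"ay": 0,"az": -0.03,"fingers": 1},{"tx": 0.36,"ty": 0.95,"tz": 0.96,"ax": 0,"ay": 0,"az": -0.03,"fingers": 1},{"tx": 0.36,"ty": 0.95,"tz": 0.96,"ax": 0,"ay": 0,"az": -0.03,"fingers": 1},{"tx": 0.36,"ty": 0.95,"tz": 0.96,"ax": 0,"ay": 0,"az": -0.03,"fingers": 1},{"tx": 0.36,"ty": 0.95,"tz": 0,"ax": 0,"ay": 0,"az": -0.03,"fingers": 1},{"tx": 0.36,"ty": 0.95,"tz": 0,"ax": 0,"ay": 0,"az": -0.03,"fingers": 1},{"tx": 0.36,"ty": 0.95,"tz": 0,"ax": 0,"ay": 0,"az": -0.03,"fingers": 1},{"tx": 0.36,"ty": 0.95,"tz": 0,"ax": 0,"ay": 0,"az": -0.03,"fingers": 1},{"tx": 0.36,"ty": 0.95,"tz": 0,"ax": 0,"ay": 0,"az": -0.03,"fingers": 1},{"tx": 0.36,"ty": 0.95,"tz": 0,"ax": 0,"ay": 0,"az": 0,"fingers": 1},{"tx": 0.4,"ty": 0.98,"tz": 0,"ax": 0,"ay": 0,"az": 0,"fingers": 1},{"tx": 0,"ty": 0,"tz": 0,"ax": 0,"ay": 0,"az": 0,"fingers": 1},{"tx": 0,"ty": 0,"tz": 0,"ax": 0,"ay": 0,"az": 0,"fingers": 1}]'

```text
time: 46.45
eef_pos: [0.5834, 0.0986, 0.2384]
orientation: [0.406, -3.113, 0.001]
contact_force: [0.3, -0.6, -2.9]
finger_gap: 0.0496
gripper_force: 50.0
```

Call:
step_arm --motion '[{"tx": 0,"ty": 0,"tz": -0.6,"ax": 0,"ay": 0,"az": 0,"fingers": 1},{"tx": 0,"ty": 0,"tz": -0.5,"ax": 0,"ay": 0,"az": 0,"fingers": 1},{"tx": 0,"ty": 0,"tz": -0.2,"ax": 0,"ay": 0,"az": 0,"fingers": 1},{"tx": 0,"ty": 0,"tz": 0,"ax": 0,"ay": 0,"az": 0,"fingers": 1},{"tx": 0,"ty": 0,"tz": 0,"ax": 0,"ay": 0,"az": 0,"fingers": 1}]'

```text
time: 46.95
eef_pos: [0.5848, 0.098, 0.2065]
orientation: [-0.403, 3.116, -0.0]
contact_force: [0.4, 1.1, -1.5]
finger_gap: 0.0497
gripper_force: 50.0
```

```bash
python3 -c "
from h import *
p=get_image('wrist'); save(p,'w18')
for q,z in (('module_a',.155),('cover',0)):
    for m in marks(p,q,z): print(q,round(m[0],2),m[1].round(4))
go(.5857,.0985,.1843,.2575)"
```

```text
module_a 0.84 [0.6096 0.1089 0.155 ]
cover 0.75 [0.4218 0.0045 0.    ]
t 47.1 eef [0.5851 0.0983 0.207 ] yaw 0.2581 | shares [ 0.02  0.01 -0.91] az -0.01
```

Call:
step_arm --motion '[{"tx": 0.02,"ty": 0.01,"tz": -0.15,"ax": 0,"ay": 0,"az": 0,"fingers": 1},{"tx": 0,"ty": 0,"tz": -0.15,"ax": 0,"ay": 0,"az": 0,"fingers": 1},{"tx": 0,"ty": 0,"tz": -0.15,"ax": 0,"ay": 0,"az": 0,"fingers": 1},{"tx": 0,"ty": 0,"tz": -0.1,"ax": 0,"ay": 0,"az": 0,"fingers": 1},{"tx": 0,"ty": 0,"tz": 0,"ax": 0,"ay": 0,"az": 0,"fingers": 1}]'

```text
time: 47.6
eef_pos: [0.5847, 0.0987, 0.192]
orientation: [0.404, -3.114, -0.0]
contact_force: [-0.6, -0.2, -2.7]
finger_gap: 0.0496
gripper_force: 50.0
```

Call:
step_arm --motion '[{"tx": 0.02,"ty": 0,"tz": -0.12,"ax": 0,"ay": 0,"az": 0,"fingers": 1},{"tx": 0,"ty": 0,"tz": -0.1,"ax": 0,"ay": 0,"az": 0,"fingers": 1},{"tx": 0,"ty": 0,"tz": -0.08,"ax": 0,"ay": 0,"az": 0,"fingers": 1},{"tx": 0,"ty": 0,"tz": -0.06,"ax": 0,"ay": 0,"az": 0,"fingers": 1},{"tx": 0,"ty": 0,"tz": -0.04,"ax": 0,"ay": 0,"az": 0,"fingers": 1},{"tx": 0,"ty": 0,"tz": 0,"ax": 0,"ay": 0,"az": 0,"fingers": 1}]'

```text
time: 48.2
eef_pos: [0.5857, 0.0987, 0.1844]
orientation: [-0.405, 3.115, -0.001]
contact_force: [-3.1, -1.3, 6.0]
finger_gap: 0.0497
gripper_force: 50.0
```

```bash
python3 -c "
from h import *
go(.423,.005,.09,.2575)"
```

```text
t 48.2 eef [0.5857 0.0987 0.1844] yaw 0.2584 | shares [-6.51 -3.75 -3.77] az -0.01
```

Call:
step_arm --motion '[{"tx": 0,"ty": 0,"tz": -0.04,"ax": 0,"ay": 0,"az": 0,"fingers": -0.5},{"tx": 0,"ty": 0,"tz": 0,"ax": 0,"ay": 0,"az": 0,"fingers": -0.5},{"tx": 0,"ty": 0,"tz": 0,"ax": 0,"ay": 0,"az": 0,"fingers": -0.5},{"tx": 0,"ty": 0,"tz": 1,"ax": 0,"ay": 0,"az": 0,"fingers": -0.5},{"tx": 0,"ty": 0,"tz": 1,"ax": 0,"ay": 0,"az": 0,"fingers": -0.3},{"tx": 0,"ty": 0,"tz": 1,"ax": 0,"ay": 0,"az": 0,"fingers": -0.3},{"tx": -0.93,"ty": -0.53,"tz": 0,"ax": 0,"ay": 0,"az": 0,"fingers": -0.3},{"tx": -0.93,"ty": -0.53,"tz": 0,"ax": 0,"ay": 0,"az": 0,"fingers": -0.3},{"tx": -0.93,"ty": -0.53,"tz": 0,"ax": 0,"ay": 0,"az": 0,"fingers": -0.3},{"tx": -0.93,"ty": -0.53,"tz": 0,"ax": 0,"ay": 0,"az": 0,"fingers": -0.3},{"tx": -0.93,"ty": -0.53,"tz": 0,"ax": 0,"ay": 0,"az": 0,"fingers": -0.3},{"tx": -0.93,"ty": -0.53,"tz": -0.5,"ax": 0,"ay": 0,"az": 0,"fingers": -0.3},{"tx": -0.93,"ty": -0.53,"tz": -1,"ax": 0,"ay": 0,"az": 0,"fingers": -0.3},{"tx": 0,"ty": 0,"tz": -1,"ax": 0,"ay": 0,"az": 0,"fingers": -0.3},{"tx": 0,"ty": 0,"tz": -1,"ax": 0,"ay": 0,"az": 0,"fingers": -0.3},{"tx": 0,"ty": 0,"tz": -1,"ax": 0,"ay": 0,"az": 0,"fingers": -0.3},{"tx": 0,"ty": 0,"tz": -1,"ax": 0,"ay": 0,"az": 0,"fingers": -0.3},{"tx": 0,"ty": 0,"tz": -1,"ax": 0,"ay": 0,"az": 0,"fingers": -0.3},{"tx": 0,"ty": 0,"tz": 0,"ax": 0,"ay": 0,"az": 0,"fingers": -0.3},{"tx": 0,"ty": 0,"tz": 0,"ax": 0,"ay": 0,"az": 0,"fingers": -0.3}]'

```text
time: 50.2
eef_pos: [0.423, 0.0059, 0.0942]
orientation: [0.404, -3.115, -0.0]
contact_force: [0.6, -0.1, 0.5]
finger_gap: 0.0565
gripper_force: 0.0
```

```bash
python3 -c "
from h import *
p=get_image('wrist'); save(p,'w19')
print([ (m[0],m[1].round(4)) for m in marks(p,'cover',0)])
print(fit(p,.424,.005,.255,0,.022,False,'cov')); go(.423,.005,.0032,.2575)"
```

```text
[(0.75, array([0.4233, 0.0057, 0.    ]))]
(array([0.42576916, 0.00558756, 0.25373451]), np.float64(1103.4375), np.float32(4262.75))
t 50.3 eef [0.4239 0.0057 0.0951] yaw 0.2583 | shares [-0.04 -0.03 -3.68] az -0.01
```

View pics/w19.png

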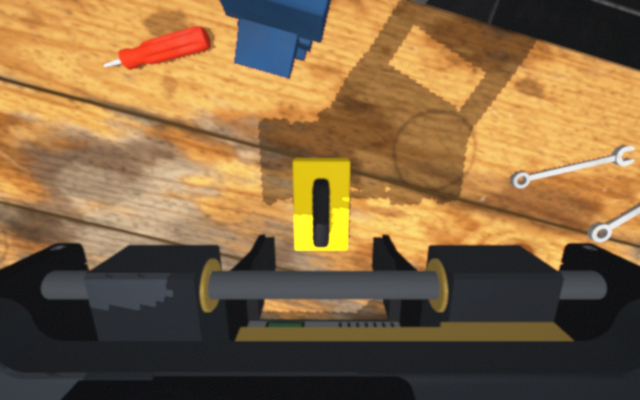

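The cover is untouched at (321,205), in line with the gripper. I pick it up.

Call:
step_arm --motion '[{"tx": -0.03,"ty": -0.03,"tz": -1,"ax": 0,"ay": 0,"az": 0,"fingers": -0.3},{"tx": 0,"ty": 0,"tz": -1,"ax": 0,"ay": 0,"az": 0,"fingers": -0.3},{"tx": 0,"ty": 0,"tz": -0.8,"ax": 0,"ay": 0,"az": 0,"fingers": -0.3},{"tx": 0,"ty": 0,"tz": -0.5,"ax": 0,"ay": 0,"az": 0,"fingers": -0.3},{"tx": 0,"ty": 0,"tz": -0.3,"ax": 0,"ay": 0,"az": 0,"fingers": 0.2},{"tx": 0,"ty": 0,"tz": 0,"ax": 0,"ay": 0,"az": 0,"fingers": 1},{"tx": 0,"ty": 0,"tz": 0,"ax": 0,"ay": 0,"az": 0,"fingers": 1},{"tx": 0,"ty": 0,"tz": 0,"ax": 0,"ay": 0,"az": 0,"fingers": 1},{"tx": 0,"ty": 0,"tz": 0,"ax": 0,"ay": 0,"az": 0,"fingers": 1},{"tx": 0,"ty": 0,"tz": 0,"ax": 0,"ay": 0,"az": 0,"fingers": 1},{"tx": 0,"ty": 0,"tz": 0,"ax": 0,"ay": 0,"az": 0,"fingers": 1},{"tx": 0,"ty": 0,"tz": 0,"ax": 0,"ay": 0,"az": 0,"fingers": 1},{"tx": 0,"ty": 0,"tz": 0,"ax": 0,"ay": 0,"az": 0,"fingers": 1}]' --grip_force 50

```text
time: 51.6
eef_pos: [0.4226, 0.005, 0.0046]
orientation: [-0.404, 3.114, -0.001]
contact_force: [-0.2, 0.3, 6.1]
finger_gap: 0.0134
gripper_force: 50.0
```

```bash
python3 -c "
from h import *
go(.584,.0985,.265,.2575)"
```

```text
t 51.6 eef [0.4226 0.005  0.0046] yaw 0.2582 | shares [ 6.46  3.74 10.42] az -0.01
```

Call:
step_arm --motion '[{"tx": 0,"ty": 0,"tz": 0.4,"ax": 0,"ay": 0,"az": 0,"fingers": 1},{"tx": 0,"ty": 0,"tz": 1,"ax": 0,"ay": 0,"az": 0,"fingers": 1},{"tx": 0,"ty": 0,"tz": 1,"ax": 0,"ay": 0,"az": 0,"fingers": 1},{"tx": 0,"ty": 0,"tz": 1,"ax": 0,"ay": 0,"az": 0,"fingers": 1},{"tx": 0,"ty": 0,"tz": 1,"ax": 0,"ay": 0,"az": 0,"fingers": 1},{"tx": 0,"ty": 0,"tz": 1,"ax": 0,"ay": 0,"az": 0,"fingers": 1},{"tx": 0,"ty": 0,"tz": 1,"ax": 0,"ay": 0,"az": 0,"fingers": 1},{"tx": 0,"ty": 0,"tz": 1,"ax": 0,"ay": 0,"az": 0,"fingers": 1},{"tx": 0,"ty": 0,"tz": 1,"ax": 0,"ay": 0,"az": 0,"fingers": 1},{"tx": 0,"ty": 0,"tz": 1,"ax": 0,"ay": 0,"az": 0,"fingers": 1},{"tx": 0,"ty": 0,"tz": 1,"ax": 0,"ay": 0,"az": 0,"fingers": 1},{"tx": 0,"ty": 0,"tz": 0.6,"ax": 0,"ay": 0,"az": 0,"fingers": 1},{"tx": 0.92,"ty": 0.53,"tz": 0,"ax": 0,"ay": 0,"az": 0,"fingers": 1},{"tx": 0.92,"ty": 0.53,"tz": 0,"ax": 0,"ay": 0,"az": 0,"fingers": 1},{"tx": 0.92,"ty": 0.53,"tz": 0,"ax": 0,"ay": 0,"az": 0,"fingers": 1},{"tx": 0.92,"ty": 0.53,"tz": 0,"ax": 0,"ay": 0,"az": 0,"fingers": 1},{"tx": 0.92,"ty": 0.53,"tz": 0,"ax": 0,"ay": 0,"az": 0,"fingers": 1},{"tx": 0.92,"ty": 0.53,"tz": 0,"ax": 0,"ay": 0,"az": 0,"fingers": 1},{"tx": 0.92,"ty": 0.55,"tz": 0,"ax": 0,"ay": 0,"az": 0,"fingers": 1},{"tx": 0,"ty": 0,"tz": 0,"ax": 0,"ay": 0,"az": 0,"fingers": 1}]'

```text
time: 53.6
eef_pos: [0.5848, 0.0999, 0.2786]
orientation: [-0.407, 3.114, 0.001]
contact_force: [-0.3, -1.0, -1.5]
finger_gap: 0.0136
gripper_force: 50.0
```

Call:
step_arm --motion '[{"tx": 0,"ty": 0,"tz": 0,"ax": 0,"ay": 0,"az": 0,"fingers": 1},{"tx": 0,"ty": 0,"tz": 0,"ax": 0,"ay": 0,"az": 0,"fingers": 1}]'

```text
time: 53.8
eef_pos: [0.5816, 0.0982, 0.2788]
orientation: [0.404, -3.113, -0.0]
contact_force: [-0.5, 0.2, -1.1]
finger_gap: 0.0136
gripper_force: 50.0
```

```bash
python3 -c "
from h import *
p=get_image('wrist'); save(p,'w20')
for q,z in (('module_a',.195),('cover',.27)):
    for m in marks(p,q,z): print(q,round(m[0],2),m[1].round(4))
go(.584,.0987,.2396,.2575)"
```

```text
module_a 0.95 [0.4183 0.2992 0.195 ]
cover 0.62 [0.5842 0.1004 0.27  ]
t 53.95 eef [0.5822 0.098  0.2794] yaw 0.2576 | shares [ 0.07  0.03 -1.59] az -0.0
```

Call:
step_arm --motion '[{"tx": 0.04,"ty": 0.02,"tz": -0.4,"ax": 0,"ay": 0,"az": 0,"fingers": 1},{"tx": 0,"ty": 0,"tz": -0.3,"ax": 0,"ay": 0,"az": 0,"fingers": 1},{"tx": 0,"ty": 0,"tz": -0.15,"ax": 0,"ay": 0,"az": 0,"fingers": 1},{"tx": 0,"ty": 0,"tz": -0.15,"ax": 0,"ay": 0,"az": 0,"fingers": 1},{"tx": 0,"ty": 0,"tz": -0.15,"ax": 0,"ay": 0,"az": 0,"fingers": 1},{"tx": 0,"ty": 0,"tz": -0.05,"ax": 0,"ay": 0,"az": 0,"fingers": 1},{"tx": 0,"ty": 0,"tz": 0,"ax": 0,"ay": 0,"az": 0,"fingers": 1}]'

```text
time: 54.65
eef_pos: [0.5838, 0.0989, 0.2488]
orientation: [0.404, -3.114, -0.0]
contact_force: [-1.3, -0.5, -1.2]
finger_gap: 0.0136
gripper_force: 50.0
```

Call:
step_arm --motion '[{"tx": 0,"ty": 0,"tz": -0.12,"ax": 0,"ay": 0,"az": 0,"fingers": 1},{"tx": 0,"ty": 0,"tz": -0.1,"ax": 0,"ay": 0,"az": 0,"fingers": 1},{"tx": 0,"ty": 0,"tz": -0.08,"ax": 0,"ay": 0,"az": 0,"fingers": 1},{"tx": 0,"ty": 0,"tz": -0.06,"ax": 0,"ay": 0,"az": 0,"fingers": 1},{"tx": 0,"ty": 0,"tz": -0.04,"ax": 0,"ay": 0,"az": 0,"fingers": 1},{"tx": 0,"ty": 0,"tz": 0,"ax": 0,"ay": 0,"az": 0,"fingers": 1}]'

```text
time: 55.25
eef_pos: [0.5841, 0.0989, 0.2396]
orientation: [-0.405, 3.115, -0.0]
contact_force: [-3.2, -1.6, 2.8]
finger_gap: 0.0136
gripper_force: 50.0
```

Call:
step_arm --motion '[{"tx": 0,"ty": 0,"tz": -0.05,"ax": 0,"ay": 0,"az": 0,"fingers": 1},{"tx": 0,"ty": 0,"tz": -0.03,"ax": 0,"ay": 0,"az": 0,"fingers": 1},{"tx": 0,"ty": 0,"tz": 0,"ax": 0,"ay": 0,"az": 0,"fingers": 1}]'

```text
time: 55.55
eef_pos: [0.5846, 0.0989, 0.2396]
orientation: [-0.404, 3.113, -0.001]
contact_force: [-5.7, -0.6, 10.5]
finger_gap: 0.0139
gripper_force: 50.0
```

Call:
step_arm --motion '[{"tx": 0,"ty": 0,"tz": 0.06,"ax": 0,"ay": 0,"az": 0,"fingers": -0.2},{"tx": 0,"ty": 0,"tz": 0,"ax": 0,"ay": 0,"az": 0,"fingers": -0.2},{"tx": 0,"ty": 0,"tz": 0,"ax": 0,"ay": 0,"az": 0,"fingers": -0.2},{"tx": 0,"ty": 0,"tz": 0,"ax": 0,"ay": 0,"az": 0,"fingers": -0.2},{"tx": 0,"ty": 0,"tz": 0,"ax": 0,"ay": 0,"az": 0,"fingers": -0.2},{"tx": 0,"ty": 0,"tz": 0.5,"ax": 0,"ay": 0,"az": 0,"fingers": -0.2},{"tx": 0,"ty": 0,"tz": 1,"ax": 0,"ay": 0,"az": 0,"fingers": -0.2},{"tx": 0,"ty": 0,"tz": 1,"ax": 0,"ay": 0,"az": 0,"fingers": -0.2},{"tx": 0,"ty": -0.5,"tz": 0.5,"ax": 0,"ay": 0,"az": -0.3,"fingers": -0.2},{"tx": 0,"ty": -1,"tz": 0,"ax": 0,"ay": 0,"az": -0.3,"fingers": -0.2},{"tx": 0,"ty": -1,"tz": 0,"ax": 0,"ay": 0,"az": -0.3,"fingers": -0.2},{"tx": 0,"ty": -1,"tz": 0,"ax": 0,"ay": 0,"az": -0.3,"fingers": -0.2},{"tx": 0,"ty": -1,"tz": 0,"ax": 0,"ay": 0,"az": -0.3,"fingers": -0.2},{"tx": 0,"ty": -1,"tz": 0,"ax": 0,"ay": 0,"az": -0.3,"fingers": -0.2},{"tx": 0,"ty": -1,"tz": 0,"ax": 0,"ay": 0,"az": -0.3,"fingers": -0.2},{"tx": 0,"ty": -1,"tz": 0,"ax": 0,"ay": 0,"az": -0.3,"fingers": -0.2},{"tx": 0,"ty": -1,"tz": 0,"ax": 0,"ay": 0,"az": -0.3,"fingers": -0.2},{"tx": 0,"ty": -1,"tz": 0,"ax": 0,"ay": 0,"az": -0.3,"fingers": -0.2},{"tx": 0,"ty": -1,"tz": 0,"ax": 0,"ay": 0,"az": -0.3,"fingers": -0.2},{"tx": 0,"ty": -1,"tz": 0,"ax": 0,"ay": 0,"az": -0.3,"fingers": -0.2}]'

```text
time: 57.55
eef_pos: [0.5835, -0.1905, 0.3138]
orientation: [-0.164, -3.137, 0.001]
contact_force: [0.4, 0.3, 0.1]
finger_gap: 0.0524
gripper_force: 0.0
```

Call:
step_arm --motion '[{"tx": 0,"ty": -1,"tz": -0.4,"ax": 0,"ay": 0,"az": -0.3,"fingers": -0.2},{"tx": 0,"ty": -1,"tz": -1,"ax": 0,"ay": 0,"az": -0.3,"fingers": -0.2},{"tx": -0.2,"ty": -1,"tz": -1,"ax": 0,"ay": 0,"az": -0.3,"fingers": -0.2},{"tx": -0.2,"ty": -1,"tz": -1,"ax": 0,"ay": 0,"az": -0.3,"fingers": -0.2},{"tx": -0.2,"ty": -1,"tz": -1,"ax": 0,"ay": 0,"az": -0.3,"fingers": -0.2},{"tx": -0.2,"ty": -0.5,"tz": -1,"ax": 0,"ay": 0,"az": -0.3,"fingers": -0.2},{"tx": 0,"ty": 0,"tz": 0,"ax": 0,"ay": 0,"az": 0,"fingers": -0.2},{"tx": 0,"ty": 0,"tz": 0,"ax": 0,"ay": 0,"az": 0,"fingers": -0.2}]'

```text
time: 58.35
eef_pos: [0.5637, -0.3264, 0.1786]
orientation: [-0.443, -3.109, -0.001]
contact_force: [-0.4, -0.2, 0.9]
finger_gap: 0.0525
gripper_force: 0.0
```

```bash
python3 - <<'E'
from h import *
p=get_image("wrist"); s=get_image("scene"); save(p,"w21"); save(s,"s21")
for q,z in (("isolator_key",.01),("key_shoulder",.032),("key_block",0)):
    for m in marks(p,q,z): print(q,round(m[0],2),m[1].round(4),proj(p,m[1])[0].round())
print("bottle base",at(s,462,321,0).round(3)); go(.516,-.415,.1,-.65)
a=cv2.resize(s["pixels"][120:250,250:390],(380,353)); b=p["pixels"][0:300,100:520]
cv2.imwrite("pics/c21.png",np.hstack([cv2.resize(a,(323,300)),b])[:,:,::-1])
E
```

```text
isolator_key 0.93 [ 0.5178 -0.4171  0.01  ] [239. 167.]
key_shoulder 0.73 [ 0.5149 -0.4181  0.032 ] [231. 168.]
key_block 0.67 [ 0.5231 -0.4018  0.    ] [254. 167.]
bottle base [ 0.516 -0.59   0.   ]
t 58.6 eef [ 0.5652 -0.3258  0.1805] yaw -0.2805 | shares [-1.97 -3.57 -3.22] az -3.7
```

View pics/c21.png

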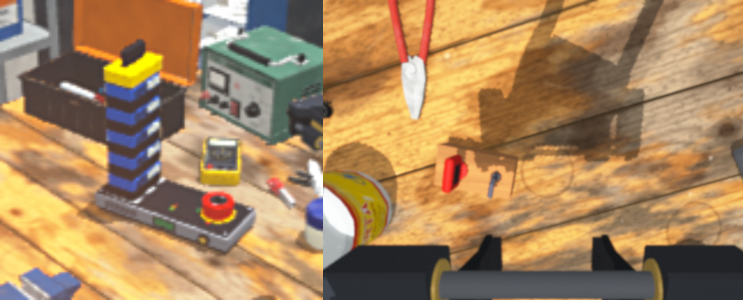

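```bash
python3 - <<'E'
from h import *
s=get_image("scene"); t=get_image("top"); p=get_image("wrist"); save(t,"t22")
print("base c",at(s,459.8,314.9,0).round(3),"L",at(s,440.3,310,0).round(3),"R",at(s,479.4,310,0).round(3))
for z in (0,.1,.15,.2): print(z,"top c",at(t,482,214,z).round(3))
print("wrist right edge",at(p,167,210,0).round(3),at(p,167,210,.1).round(3))
hsv=cv2.cvtColor(p["pixels"],cv2.COLOR_RGB2HSV); m=cv2.inRange(hsv,(0,150,90),(6,255,255))|cv2.inRange(hsv,(172,150,90),(180,255,255))
m=m[140:210,200:270]; m=(m>0).astype(np.float32); print("red px",m.sum())
S=6
def ren(X):
    im=np.zeros((70*S,70*S),np.uint8); q=(proj(p,X)-[199.5,139.5])*S
    cv2.fillConvexPoly(im,cv2.convexHull(q.astype(np.float32)).astype(np.int32),1); return cv2.resize(im.astype(np.float32),(70,70),interpolation=cv2.INTER_AREA)
def cost(q):
    x,y,a=.516+q[0]/1000,-.417+q[1]/1000,q[2]/20
    A=np.maximum(ren(box(x,y,a,.037,.037,.036,.010)),ren(box(x,y,a,.032,.005,.02,.02)))
    return np.abs(A-m).sum()
for t0 in (-4,-9,-14,-18):
    r=minimize(cost,[0,0,t0],method="Nelder-Mead",options=dict(initial_simplex=[[0,0,t0],[5,0,t0],[0,5,t0],[0,0,t0+4]])); print(.516+r.x[0]/1000,-.417+r.x[1]/1000,r.x[2]/20,r.fun)
for u,v in ((217,142),(294,155),(212,191),(289,205)): print(at(p,u,v,.032).round(4))
E
```

```text
base c [ 0.531 -0.576  0.   ] L [ 0.508 -0.53   0.   ] R [ 0.586 -0.604  0.   ]
0 top c [ 0.534 -0.577  0.   ]
0.1 top c [ 0.519 -0.544  0.1  ]
0.15 top c [ 0.511 -0.528  0.15 ]
0.2 top c [ 0.504 -0.511  0.2  ]
wrist right edge [ 0.547 -0.528  0.   ] [ 0.532 -0.467  0.1  ]
red px 566.0
0.5167684460388149 -0.41461002487917636 -0.6701800265805062 251.80555725097656
0.5168776774748876 -0.41493886256083123 -0.6765083429094805 252.47222900390625
0.5167377307686576 -0.41462484492438745 -0.6503570063634665 253.30555725097656
0.5169238016455328 -0.41474709546354976 -0.6777959322667055 252.55557250976562
[ 0.4852 -0.4233  0.032 ]
[ 0.5219 -0.3466  0.032 ]
[ 0.5351 -0.4492  0.032 ]
[ 0.5754 -0.3696  0.032 ]
```

The picture shows five modules and the cover stacked straight (scene crop 135,130). The red key is in its block at crop (452,175), with the steel hex key at (495,180) and the bottle at (360,210). I go nearer to the key.

Call:
step_arm --motion '[{"tx": -0.5,"ty": -0.9,"tz": -0.3,"ax": 0,"ay": 0,"az": -0.55,"fingers": -0.2},{"tx": -0.5,"ty": -0.9,"tz": -0.3,"ax": 0,"ay": 0,"az": -0.55,"fingers": -0.2},{"tx": -0.5,"ty": -0.9,"tz": -0.3,"ax": 0,"ay": 0,"az": -0.55,"fingers": -0.2},{"tx": -0.47,"ty": -0.93,"tz": -0.3,"ax": 0,"ay": 0,"az": -0.55,"fingers": -0.2},{"tx": 0,"ty": 0,"tz": 0,"ax": 0,"ay": 0,"az": 0,"fingers": -0.2},{"tx": 0,"ty": 0,"tz": 0,"ax": 0,"ay": 0,"az": 0,"fingers": -0.2},{"tx": 0,"ty": 0,"tz": 0,"ax": 0,"ay": 0,"az": 0,"fingers": -0.2}]'

```text
time: 59.45
eef_pos: [0.5155, -0.4159, 0.1491]
orientation: [0.778, 3.043, 0.0]
contact_force: [0.5, -0.2, 0.7]
finger_gap: 0.0524
gripper_force: 0.0
```

```bash
cat > k.py <<'E'
from h import *
def keyfit(p,x,y,t0,zb):
    """pose of the red bow; zb = height of blade end"""
    c=proj(p,[x,y,zb+.05])[0].astype(int); x0,y0=c-70; W=140; S=4
    hsv=cv2.cvtColor(p["pixels"],cv2.COLOR_RGB2HSV); m=cv2.inRange(hsv,(0,130,50),(7,255,255))|cv2.inRange(hsv,(170,130,50),(180,255,255))
    m=cv2.copyMakeBorder(m,200,200,200,200,cv2.BORDER_CONSTANT)[y0+200:y0+200+W,x0+200:x0+200+W]
    n,l,s,ce=cv2.connectedComponentsWithStats(m); k=1+np.argmax(s[1:,4]); m=(l==k).astype(np.float32)
    cs=cv2.findContours((m*255).astype(np.uint8),cv2.RETR_EXTERNAL,cv2.CHAIN_APPROX_NONE)[0]; f=np.zeros((W,W),np.uint8); cv2.drawContours(f,cs,-1,1,-1); m=f.astype(np.float32)
    def ren(X):
        im=np.zeros((W*S,W*S),np.uint8); q=(proj(p,X)-[x0-.5,y0-.5])*S
        cv2.fillConvexPoly(im,cv2.convexHull(q.astype(np.float32)).astype(np.int32),1); return cv2.resize(im.astype(np.float32),(W,W),interpolation=cv2.INTER_AREA)
    def cost(q):
        X,Y,a=x+q[0]/1000,y+q[1]/1000,t0+q[2]/20
        cyl=[[X+.011*np.cos(b),Y+.011*np.sin(b),z] for b in np.arange(0,6.28,.4) for z in(zb+.022,zb+.027)]
        return np.abs(np.maximum(ren(box(X,Y,a,zb+.027,.037,.036,.010)),ren(cyl))-m).sum()
    R=[minimize(cost,[0,0,d],method="Nelder-Mead",options=dict(initial_simplex=[[0,0,d],[5,0,d],[0,5,d],[0,0,d+4]])) for d in(-6,0,6)]
    r=min(R,key=lambda r:r.fun); return x+r.x[0]/1000,y+r.x[1]/1000,t0+r.x[2]/20,r.fun,m.sum()
E
python3 - <<'E'
from k import *
p=get_image("wrist"); save(p,"w23")
for q,z in (("isolator_key",.01),("key_shoulder",.032),("key_block",0)):
    for m in marks(p,q,z): print(q,round(m[0],2),m[1].round(4),proj(p,m[1])[0].round())
f=keyfit(p,.516,-.416,-.5,.010); print(np.round(f,4)); go(f[0],f[1],.02,f[2])
E
```

```text
isolator_key 0.95 [ 0.5204 -0.4147  0.01  ] [326. 192.]
key_shoulder 0.7 [ 0.5159 -0.4135  0.032 ] [325. 192.]
key_shoulder 0.63 [ 0.7022 -0.1996  0.032 ] [578. 246.]
key_block 0.71 [ 0.5234 -0.3966  0.    ] [341. 184.]
[ 5.16300e-01 -4.14200e-01 -4.69500e-01  1.01625e+02  5.44000e+02]
t 59.65 eef [ 0.5156 -0.416   0.1491] yaw -0.5002 | shares [ 0.03  0.07 -5.16] az 0.31
```

Call:
step_arm --motion '[{"tx": 0.02,"ty": 0.06,"tz": -0.5,"ax": 0,"ay": 0,"az": 0.4,"fingers": 0.4},{"tx": 0,"ty": 0,"tz": -0.5,"ax": 0,"ay": 0,"az": 0,"fingers": 0.4},{"tx": 0,"ty": 0,"tz": -0.5,"ax": 0,"ay": 0,"az": 0,"fingers": 0.4},{"tx": 0,"ty": 0,"tz": 0,"ax": 0,"ay": 0,"az": 0,"fingers": 0.4},{"tx": 0,"ty": 0,"tz": 0,"ax": 0,"ay": 0,"az": 0,"fingers": 0.4},{"tx": 0,"ty": 0,"tz": 0,"ax": 0,"ay": 0,"az": 0,"fingers": 0.4}]'

```text
time: 60.25
eef_pos: [0.5157, -0.4157, 0.1115]
orientation: [0.719, 3.058, -0.001]
contact_force: [0.6, 0.5, 0.4]
finger_gap: 0.0264
gripper_force: 0.0
```

```bash
python3 - <<'E'
from k import *
p=get_image("wrist"); save(p,"w24")
for q,z in (("isolator_key",.01),("key_shoulder",.032),("key_block",0)):
    for m in marks(p,q,z): print(q,round(m[0],2),m[1].round(4),proj(p,m[1])[0].round())
f=keyfit(p,.516,-.416,-.46,.010); print(np.round(f,4)); go(f[0],f[1],.016,f[2])
E
```

```text
isolator_key 0.68 [ 0.5154 -0.4157  0.01  ] [323. 197.]
key_shoulder 0.89 [ 0.5174 -0.4163  0.032 ] [323. 205.]
[ 5.164000e-01 -4.142000e-01 -4.603000e-01  1.236875e+02  7.240000e+02]
t 60.45 eef [ 0.5156 -0.4157  0.1117] yaw -0.4619 | shares [ 0.03  0.06 -3.83] az 0.02
```

Call:
step_arm --motion '[{"tx": 0.03,"ty": 0.04,"tz": -0.8,"ax": 0,"ay": 0,"az": 0,"fingers": 0.4},{"tx": 0,"ty": 0,"tz": -0.8,"ax": 0,"ay": 0,"az": 0,"fingers": 0.4},{"tx": 0,"ty": 0,"tz": -0.6,"ax": 0,"ay": 0,"az": 0,"fingers": 0.4},{"tx": 0,"ty": 0,"tz": -0.5,"ax": 0,"ay": 0,"az": 0,"fingers": 0.4},{"tx": 0,"ty": 0,"tz": -0.4,"ax": 0,"ay": 0,"az": 0,"fingers": 0.4},{"tx": 0,"ty": 0,"tz": -0.4,"ax": 0,"ay": 0,"az": 0,"fingers": 0.4},{"tx": 0,"ty": 0,"tz": -0.3,"ax": 0,"ay": 0,"az": 0,"fingers": 0.4},{"tx": 0,"ty": 0,"tz": 0,"ax": 0,"ay": 0,"az": 0,"fingers": 0.4},{"tx": 0,"ty": 0,"tz": 0,"ax": 0,"ay": 0,"az": 0,"fingers": 0.4}]'

```text
time: 61.35
eef_pos: [0.5163, -0.4145, 0.0163]
orientation: [0.719, 3.058, -0.0]
contact_force: [0.0, -0.5, -0.2]
finger_gap: 0.0259
gripper_force: 0.0
```

Call:
step_arm --motion '[{"tx": 0,"ty": 0,"tz": 0,"ax": 0,"ay": 0,"az": 0,"fingers": 1},{"tx": 0,"ty": 0,"tz": 0,"ax": 0,"ay": 0,"az": 0,"fingers": 1},{"tx": 0,"ty": 0,"tz": 0,"ax": 0,"ay": 0,"az": 0,"fingers": 1},{"tx": 0,"ty": 0,"tz": 0,"ax": 0,"ay": 0,"az": 0,"fingers": 1},{"tx": 0,"ty": 0,"tz": 0,"ax": 0,"ay": 0,"az": 0,"fingers": 1}]' --grip_force 50

```text
time: 61.85
eef_pos: [0.5164, -0.4145, 0.0167]
orientation: [0.719, 3.058, -0.001]
contact_force: [0.3, 1.0, 2.8]
finger_gap: 0.0103
gripper_force: 50.0
```

```bash
python3 - <<'E'
from k import *
go(.624,-.053,.13,.2575); st()
E
```

```text
t 61.85 eef [ 0.5164 -0.4145  0.0167] yaw -0.4618 | shares [ 4.3  14.46  4.53] az 7.19
{'time': 61.85, 'joint_positions': [-0.8449, 0.7984, 1.4566, 0.0001, 0.8857, -1.9539], 'dq': [-0.0006, -0.0015, -0.0009, -0.0027, 0.0015, 0.001], 'joint_torque': [-0.1053, -48.714, -12.416, -0.0758, -0.0242, 0.0022], 'eef_pos': [0.5164, -0.4145, 0.0167], 'orientation': [0.7187, 3.0576, -0.0007], 'contact_force': [0.313, 0.9853, 2.7946], 'torque': [0.0337, 0.0227, 0.017], 'gripper_force': 50.0007, 'finger_gap': 0.0103}
```

Call:
step_arm --motion '[{"tx": 0,"ty": 0,"tz": 0.3,"ax": 0,"ay": 0,"az": 0,"fingers": 1},{"tx": 0,"ty": 0,"tz": 0.5,"ax": 0,"ay": 0,"az": 0,"fingers": 1},{"tx": 0,"ty": 0,"tz": 0.8,"ax": 0,"ay": 0,"az": 0,"fingers": 1},{"tx": 0,"ty": 0,"tz": 1,"ax": 0,"ay": 0,"az": 0,"fingers": 1},{"tx": 0.28,"ty": 0.95,"tz": 1,"ax": 0,"ay": 0,"az": 0.48,"fingers": 1},{"tx": 0.28,"ty": 0.95,"tz": 0.8,"ax": 0,"ay": 0,"az": 0.48,"fingers": 1},{"tx": 0.28,"ty": 0.95,"tz": 0,"ax": 0,"ay": 0,"az": 0.48,"fingers": 1},{"tx": 0.28,"ty": 0.95,"tz": 0,"ax": 0,"ay": 0,"az": 0.48,"fingers": 1},{"tx": 0.28,"ty": 0.95,"tz": 0,"ax": 0,"ay": 0,"az": 0.48,"fingers": 1},{"tx": 0.28,"ty": 0.95,"tz": 0,"ax": 0,"ay": 0,"az": 0.48,"fingers": 1},{"tx": 0.28,"ty": 0.95,"tz": 0,"ax": 0,"ay": 0,"az": 0.48,"fingers": 1},{"tx": 0.28,"ty": 0.95,"tz": 0,"ax": 0,"ay": 0,"az": 0.48,"fingers": 1},{"tx": 0.28,"ty": 0.95,"tz": 0,"ax": 0,"ay": 0,"az": 0.48,"fingers": 1},{"tx": 0.28,"ty": 0.95,"tz": 0,"ax": 0,"ay": 0,"az": 0.48,"fingers": 1},{"tx": 0.28,"ty": 0.95,"tz": 0,"ax": 0,"ay": 0,"az": 0.48,"fingers": 1},{"tx": 0.28,"ty": 0.95,"tz": 0,"ax": 0,"ay": 0,"az": 0.48,"fingers": 1},{"tx": 0.28,"ty": 0.95,"tz": 0,"ax": 0,"ay": 0,"az": 0.48,"fingers": 1},{"tx": 0.28,"ty": 0.95,"tz": 0,"ax": 0,"ay": 0,"az": 0.48,"fingers": 1},{"tx": 0,"ty": 0,"tz": 0,"ax": 0,"ay": 0,"az": 0.47,"fingers": 1},{"tx": 0,"ty": 0,"tz": 0,"ax": 0,"ay": 0,"az": 0,"fingers": 1}]'

```text
time: 63.85
eef_pos: [0.6145, -0.081, 0.1271]
orientation: [-0.405, 3.114, -0.001]
contact_force: [0.1, -0.1, 0.0]
finger_gap: 0.0096
gripper_force: 50.0
```

Call:
step_arm --motion '[{"tx": 0,"ty": 0,"tz": 0,"ax": 0,"ay": 0,"az": 0,"fingers": 1},{"tx": 0,"ty": 0,"tz": 0,"ax": 0,"ay": 0,"az": 0,"fingers": 1}]'

```text
time: 64.05
eef_pos: [0.6141, -0.0825, 0.1265]
orientation: [-0.401, 3.116, -0.0]
contact_force: [0.5, 0.0, 0.5]
finger_gap: 0.0097
gripper_force: 50.0
```

```bash
python3 - <<'E'
from k import *
p=get_image("wrist"); save(p,"w25"); go(.624,-.053,.077,.2575)
for q,z in (("isolator_slot",.061),("isolator_key",.1053),("key_shoulder",.1273)):
    for m in marks(p,q,z): print(q,round(m[0],2),m[1].round(4),proj(p,m[1])[0].round(1))
# red collar ring ellipse (ring top at .062)
hsv=cv2.cvtColor(p["pixels"],cv2.COLOR_RGB2HSV); m=cv2.inRange(hsv,(0,130,60),(7,255,255))|cv2.inRange(hsv,(170,130,60),(180,255,255))
n,l,s,c=cv2.connectedComponentsWithStats(m)
for k in range(1,n):
    if s[k,4]>60: print(s[k],c[k].round(1))
E
```

```text
t 64.1 eef [ 0.6141 -0.0825  0.1265] yaw 0.2557 | shares [ 0.4   1.18 -1.98] az 0.02
isolator_slot 0.6 [ 0.6238 -0.0533  0.061 ] [350.9 224.8]
isolator_key 0.98 [ 0.6229 -0.0786  0.1053] [323.8 236.1]
key_shoulder 0.98 [ 0.6205 -0.0813  0.1273] [320.9 244.3]
[ 311  195   70   76 2210] [341.3 231.4]
[314 299  20  11 170] [323.5 303.2]
```

```bash
cat >> k.py <<'E'
def ringfit(p,x,y,cmin=None):
    hsv=cv2.cvtColor(p["pixels"],cv2.COLOR_RGB2HSV); m=cv2.inRange(hsv,(0,130,60),(7,255,255))|cv2.inRange(hsv,(170,130,60),(180,255,255))
    m=(m>0).astype(np.float32); S=4; W=np.ones((400,640),np.float32)
    c=proj(p,[x,y,.062])[0]; W[:]=0; W[max(0,int(c[1])-60):int(c[1])+14,max(0,int(c[0])-60):int(c[0])+60]=1
    if cmin: W[:,:cmin]=0
    def circ(X,Y,r,z): 
        a=np.linspace(0,2*np.pi,90); q=proj(p,np.stack([X+r*np.cos(a),Y+r*np.sin(a),0*a+z],1))
        im=np.zeros((400*S,640*S),np.uint8); cv2.fillPoly(im,[((q+.5)*S).astype(np.int32)],1); return cv2.resize(im.astype(np.float32),(640,400),interpolation=cv2.INTER_AREA)
    # ring top only: outer minus opening
    def cost(q):
        X,Y=x+q[0]/1000,y+q[1]/1000; A=circ(X,Y,.0245,.062)-circ(X,Y,.016,.062); return (np.abs(A-m)*W).sum()
    r=minimize(cost,[0,0],method="Nelder-Mead",options=dict(initial_simplex=[[-2,-2],[4,0],[0,4]],xatol=.05)); return x+r.x[0]/1000,y+r.x[1]/1000,r.fun,(m*W).sum()
E
python3 - <<'E'
from k import *
p=get_image("wrist"); save(p,"w26")
print(np.round(ringfit(p,.624,-.053,341),4)); print(np.round(ringfit(p,.624,-.053,350),4))
f=keyfit(p,.614,-.0825,.2557,.1265-.0067); print("key",np.round(f,4))
E
```

```text
[ 6.240000e-01 -5.230000e-02  2.419375e+02  8.040000e+02]
[ 6.242000e-01 -5.250000e-02  1.706875e+02  6.430000e+02]
key [ 5.904000e-01 -8.400000e-02  1.550000e-02  1.676125e+03  2.204000e+03]
```

View pics/w26.png

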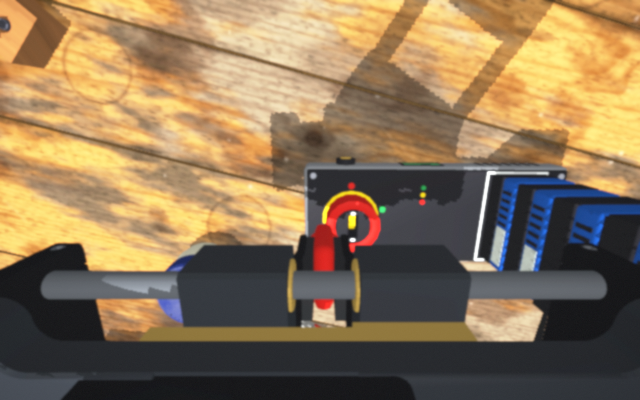

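The wrist view shows the isolator with its slot upright at (352,228), the key held at (323,260) and the stack standing at right. I bring the key over the slot.

Call:
step_arm --motion '[{"tx": 0.2,"ty": 0.6,"tz": -0.3,"ax": 0,"ay": 0,"az": 0.02,"fingers": 1},{"tx": 0.2,"ty": 0.59,"tz": -0.4,"ax": 0,"ay": 0,"az": 0,"fingers": 1},{"tx": 0,"ty": 0,"tz": -0.5,"ax": 0,"ay": 0,"az": 0,"fingers": 1},{"tx": 0,"ty": 0,"tz": -0.5,"ax": 0,"ay": 0,"az": 0,"fingers": 1},{"tx": 0,"ty": 0,"tz": -0.4,"ax": 0,"ay": 0,"az": 0,"fingers": 1},{"tx": 0,"ty": 0,"tz": 0,"ax": 0,"ay": 0,"az": 0,"fingers": 1},{"tx": 0,"ty": 0,"tz": 0,"ax": 0,"ay": 0,"az": 0,"fingers": 1},{"tx": 0,"ty": 0,"tz": 0,"ax": 0,"ay": 0,"az": 0,"fingers": 1}]'

```text
time: 65.1
eef_pos: [0.6246, -0.0525, 0.0741]
orientation: [-0.405, 3.114, -0.001]
contact_force: [0.4, -0.2, -1.7]
finger_gap: 0.0092
gripper_force: 50.0
```

```bash
python3 - <<'E'
from k import *
p=get_image("wrist"); save(p,"w27"); go(.6242,-.0528,.06,.2575)
for q,z in (("isolator_slot",.061),("key_shoulder",.0885)):
    for m in marks(p,q,z): print(q,round(m[0],2),m[1].round(4),proj(p,m[1])[0].round(1))
print(np.round(ringfit(p,.6242,-.0528),4))
E
```

```text
t 65.15 eef [ 0.6247 -0.0525  0.0743] yaw 0.2588 | shares [-0.02 -0.01 -0.57] az -0.01
isolator_slot 0.76 [ 0.6252 -0.0529  0.061 ] [321.1 228.8]
key_shoulder 0.78 [ 0.625  -0.0513  0.0885] [323.3 244.8]
[ 6.244000e-01 -5.160000e-02  8.609375e+02  2.099000e+03]
```

Call:
step_arm --motion '[{"tx": 0,"ty": 0,"tz": -0.15,"ax": 0,"ay": 0,"az": 0,"fingers": 1},{"tx": 0,"ty": 0,"tz": -0.1,"ax": 0,"ay": 0,"az": 0,"fingers": 1},{"tx": 0,"ty": 0,"tz": -0.1,"ax": 0,"ay": 0,"az": 0,"fingers": 1},{"tx": 0,"ty": 0,"tz": -0.05,"ax": 0,"ay": 0,"az": 0,"fingers": 1},{"tx": 0,"ty": 0,"tz": 0,"ax": 0,"ay": 0,"az": 0,"fingers": 1}]'

```text
time: 65.75
eef_pos: [0.6239, -0.052, 0.0633]
orientation: [0.406, -3.115, -0.0]
contact_force: [0.6, 0.6, -0.2]
finger_gap: 0.0096
gripper_force: 50.0
```

Call:
step_arm --motion '[{"tx": 0,"ty": 0,"tz": -0.1,"ax": 0,"ay": 0,"az": 0,"fingers": 1},{"tx": 0,"ty": 0,"tz": -0.1,"ax": 0,"ay": 0,"az": 0,"fingers": 1},{"tx": 0,"ty": 0,"tz": -0.1,"ax": 0,"ay": 0,"az": 0,"fingers": 1},{"tx": 0,"ty": 0,"tz": 0,"ax": 0,"ay": 0,"az": 0,"fingers": 1}]'

```text
time: 66.15
eef_pos: [0.6238, -0.052, 0.0556]
orientation: [0.406, -3.114, -0.001]
contact_force: [-0.3, -0.1, 0.3]
finger_gap: 0.0099
gripper_force: 50.0
```

Now full depth, to about 0.0457.

Call:
step_arm --motion '[{"tx": 0,"ty": 0,"tz": -0.1,"ax": 0,"ay": 0,"az": 0,"fingers": 1},{"tx": 0,"ty": 0,"tz": -0.1,"ax": 0,"ay": 0,"az": 0,"fingers": 1},{"tx": 0,"ty": 0,"tz": -0.1,"ax": 0,"ay": 0,"az": 0,"fingers": 1},{"tx": 0,"ty": 0,"tz": -0.08,"ax": 0,"ay": 0,"az": 0,"fingers": 1},{"tx": 0,"ty": 0,"tz": -0.06,"ax": 0,"ay": 0,"az": 0,"fingers": 1},{"tx": 0,"ty": 0,"tz": 0,"ax": 0,"ay": 0,"az": 0,"fingers": 1}]'

```text
time: 66.75
eef_pos: [0.6241, -0.052, 0.0456]
orientation: [0.406, -3.115, 0.0]
contact_force: [-0.5, -0.1, 3.1]
finger_gap: 0.0098
gripper_force: 50.0
```

Call:
step_arm --motion '[{"tx": 0,"ty": 0,"tz": -0.03,"ax": 0,"ay": 0,"az": -0.3,"fingers": 1},{"tx": 0,"ty": 0,"tz": 0,"ax": 0,"ay": 0,"az": -0.7,"fingers": 1},{"tx": 0,"ty": 0,"tz": 0,"ax": 0,"ay": 0,"az": -0.7,"fingers": 1},{"tx": 0,"ty": 0,"tz": 0,"ax": 0,"ay": 0,"az": -0.7,"fingers": 1},{"tx": 0,"ty": 0,"tz": 0,"ax": 0,"ay": 0,"az": -0.7,"fingers": 1},{"tx": 0,"ty": 0,"tz": 0,"ax": 0,"ay": 0,"az": -0.7,"fingers": 1},{"tx": 0,"ty": 0,"tz": 0,"ax": 0,"ay": 0,"az": -0.7,"fingers": 1},{"tx": 0,"ty": 0,"tz": 0,"ax": 0,"ay": 0,"az": -0.7,"fingers": 1},{"tx": 0,"ty": 0,"tz": 0,"ax": 0,"ay": 0,"az": -0.7,"fingers": 1},{"tx": 0,"ty": 0,"tz": 0,"ax": 0,"ay": 0,"az": 0,"fingers": 1}]' --grip_force 60

```text
time: 67.75
eef_pos: [0.6251, -0.0523, 0.0456]
orientation: [0.518, 3.096, -0.001]
contact_force: [-0.4, -0.5, 5.0]
finger_gap: 0.0093
gripper_force: 60.0
```

```bash
python3 - <<'E'
from h import *
st(); print(yaw())
E
```

```text
{'time': 67.75, 'joint_positions': [-0.2613, 0.7215, 1.543, -0.0001, 0.8748, -1.5003], 'dq': [-0.0008, 0.0008, -0.0009, 0.0005, -0.0005, -0.0378], 'joint_torque': [0.0244, -43.8693, -11.8243, 0.0112, -0.159, 0.2012], 'eef_pos': [0.6251, -0.0523, 0.0456], 'orientation': [0.5184, 3.0963, -0.0005], 'contact_force': [-0.3874, -0.5173, 5.0085], 'torque': [-0.0024, 0.1611, -0.0683], 'gripper_force': 60.0025, 'finger_gap': 0.0093}
-0.33177575801915316
```

Call:
step_arm --motion '[{"tx": 0,"ty": 0,"tz": 0,"ax": 0,"ay": 0,"az": -0.7,"fingers": 1},{"tx": 0,"ty": 0,"tz": 0,"ax": 0,"ay": 0,"az": -0.7,"fingers": 1},{"tx": 0,"ty": 0,"tz": 0,"ax": 0,"ay": 0,"az": -0.7,"fingers": 1},{"tx": 0,"ty": 0,"tz": 0,"ax": 0,"ay": 0,"az": -0.7,"fingers": 1},{"tx": 0,"ty": 0,"tz": 0,"ax": 0,"ay": 0,"az": -0.7,"fingers": 1},{"tx": 0,"ty": 0,"tz": 0,"ax": 0,"ay": 0,"az": -0.7,"fingers": 1},{"tx": 0,"ty": 0,"tz": 0,"ax": 0,"ay": 0,"az": -0.7,"fingers": 1},{"tx": 0,"ty": 0,"tz": 0,"ax": 0,"ay": 0,"az": -0.7,"fingers": 1},{"tx": 0,"ty": 0,"tz": 0,"ax": 0,"ay": 0,"az": -0.7,"fingers": 1},{"tx": 0,"ty": 0,"tz": 0,"ax": 0,"ay": 0,"az": -0.7,"fingers": 1},{"tx": 0,"ty": 0,"tz": 0,"ax": 0,"ay": 0,"az": -0.5,"fingers": 1},{"tx": 0,"ty": 0,"tz": 0,"ax": 0,"ay": 0,"az": 0,"fingers": 1}]'

```text
time: 68.95
eef_pos: [0.6253, -0.0522, 0.0456]
orientation: [1.616, 2.691, 0.001]
contact_force: [0.7, 1.1, 5.3]
finger_gap: 0.0097
gripper_force: 60.0
```

```bash
python3 - <<'E'
from h import *
s=state(); print(s["torque"],s["contact_force"],s["eef_pos"],s["joint_torque"][5],yaw()-.2588)
E
```

```text
[0.0480872  0.1037817  0.04478542] [0.68892068 1.09305462 5.34232675] [ 0.62532374 -0.05223582  0.04562268] 0.15371840447187424 -1.3403052964013722
```

Call:
step_arm --motion '[{"tx": 0,"ty": 0,"tz": 0,"ax": 0,"ay": 0,"az": -0.4,"fingers": 1},{"tx": 0,"ty": 0,"tz": 0,"ax": 0,"ay": 0,"az": -0.4,"fingers": 1},{"tx": 0,"ty": 0,"tz": 0,"ax": 0,"ay": 0,"az": -0.3,"fingers": 1},{"tx": 0,"ty": 0,"tz": 0,"ax": 0,"ay": 0,"az": 0,"fingers": 1},{"tx": 0,"ty": 0,"tz": 0,"ax": 0,"ay": 0,"az": 0,"fingers": 1}]'

```text
time: 69.45
eef_pos: [0.6254, -0.0522, 0.0456]
orientation: [1.76, 2.599, 0.002]
contact_force: [-0.1, 0.4, 4.7]
finger_gap: 0.0097
gripper_force: 60.0
```

```bash
python3 - <<'E'
from h import *
s=state(); print(s["torque"],s["contact_force"],s["eef_pos"],s["joint_torque"][5],yaw()-.2588)
E
```

```text
[0.02688739 0.0511193  0.0500108 ] [-0.05621494  0.37596266  4.73904412] [ 0.62535231 -0.05222107  0.04560807] 0.01690775854513049 -1.4495020065595687
```

Call:
step_arm --motion '[{"tx": 0,"ty": 0,"tz": 0,"ax": 0,"ay": 0,"az": -0.3,"fingers": 1},{"tx": 0,"ty": 0,"tz": 0,"ax": 0,"ay": 0,"az": -0.3,"fingers": 1},{"tx": 0,"ty": 0,"tz": 0,"ax": 0,"ay": 0,"az": 0,"fingers": 1},{"tx": 0,"ty": 0,"tz": 0,"ax": 0,"ay": 0,"az": 0,"fingers": 1}]'

```text
time: 69.85
eef_pos: [0.6254, -0.0522, 0.0456]
orientation: [1.837, 2.545, 0.002]
contact_force: [-0.6, 1.1, 5.1]
finger_gap: 0.0094
gripper_force: 60.0
```

```bash
python3 - <<'E'
from h import *
s=state(); print(s["torque"],s["contact_force"],s["eef_pos"],s["joint_torque"][5],yaw()-.2588)
E
```

```text
[-0.00947984  0.08558669  0.2169375 ] [-0.64034311  1.13001105  5.13279876] [ 0.62540013 -0.05223153  0.04561911] 0.1596927596256137 -1.5087995253881767
```

Call:
step_arm --motion '[{"tx": 0,"ty": 0,"tz": 0,"ax": 0,"ay": 0,"az": -0.3,"fingers": 1},{"tx": 0,"ty": 0,"tz": 0,"ax": 0,"ay": 0,"az": -0.3,"fingers": 1},{"tx": 0,"ty": 0,"tz": 0,"ax": 0,"ay": 0,"az": 0,"fingers": 1},{"tx": 0,"ty": 0,"tz": 0,"ax": 0,"ay": 0,"az": 0,"fingers": 1}]'

```text
time: 70.25
eef_pos: [0.6255, -0.0523, 0.0456]
orientation: [1.91, 2.491, 0.001]
contact_force: [0.3, 1.0, 4.4]
finger_gap: 0.0098
gripper_force: 60.0
```

```bash
python3 - <<'E'
from h import *
s=state(); print(s["torque"],s["contact_force"],s["eef_pos"],s["joint_torque"][5],yaw()-.2588)
E
```

```text
[0.01416323 0.08295735 0.49757997] [0.30070382 1.01601359 4.37120062] [ 0.62546961 -0.052295    0.04561776] 0.526257511228323 -1.5671807380891618
```

Call:
step_arm --motion '[{"tx": 0,"ty": 0,"tz": 0.03,"ax": 0,"ay": 0,"az": 0.5,"fingers": 1},{"tx": 0,"ty": 0,"tz": 0,"ax": 0,"ay": 0,"az": 0,"fingers": 1},{"tx": 0,"ty": 0,"tz": 0,"ax": 0,"ay": 0,"az": 0,"fingers": 0.2},{"tx": 0,"ty": 0,"tz": 0,"ax": 0,"ay": 0,"az": 0,"fingers": 0.2},{"tx": 0,"ty": 0,"tz": 0,"ax": 0,"ay": 0,"az": 0,"fingers": 0.2},{"tx": 0,"ty": 0,"tz": 0,"ax": 0,"ay": 0,"az": 0,"fingers": 0.2},{"tx": 0,"ty": 0,"tz": 0.3,"ax": 0,"ay": 0,"az": 0,"fingers": 0.2},{"tx": 0,"ty": 0,"tz": 0.6,"ax": 0,"ay": 0,"az": 0,"fingers": 0.2},{"tx": 0,"ty": 0,"tz": 1,"ax": 0,"ay": 0,"az": 0,"fingers": 0.2},{"tx": 0,"ty": 0,"tz": 1,"ax": 0,"ay": 0,"az": 0,"fingers": 0.2},{"tx": 0,"ty": 0,"tz": 1,"ax": 0,"ay": 0,"az": 0,"fingers": 0.2},{"tx": 0,"ty": 0,"tz": 1,"ax": 0,"ay": 0,"az": 0,"fingers": 0.2},{"tx": 0,"ty": -0.8,"tz": 0.5,"ax": 0,"ay": 0,"az": 0,"fingers": 0.2},{"tx": 0,"ty": -0.8,"tz": 0,"ax": 0,"ay": 0,"az": 0,"fingers": 0.2},{"tx": 0,"ty": -0.8,"tz": 0,"ax": 0,"ay": 0,"az": 0,"fingers": 0.2},{"tx": 0,"ty": 0,"tz": 0,"ax": 0,"ay": 0,"az": 0,"fingers": 0.2},{"tx": 0,"ty": 0,"tz": 0,"ax": 0,"ay": 0,"az": 0,"fingers": 0.2}]'

```text
time: 71.95
eef_pos: [0.6242, -0.112, 0.1811]
orientation: [1.853, 2.536, 0.001]
contact_force: [-0.2, -0.0, 0.8]
finger_gap: 0.0348
gripper_force: 0.0
```

```bash
python3 - <<'E'
from k import *
st(); p=get_image("wrist"); save(p,"w30"); t=get_image("top"); save(t,"t30"); s=get_image("scene"); save(s,"s30")
for n,im in (("w",p),("s",s),("t",t)):
  for q,z in (("isolator_key",.039),("key_shoulder",.061),("cover",.235)):
    for m in marks(im,q,z): print(n,q,round(m[0],2),m[1].round(4),proj(im,m[1])[0].round(1))
# red bow direction in wrist view: compare predicted bow hulls for rotor angles
hsv=cv2.cvtColor(p["pixels"],cv2.COLOR_RGB2HSV); 
for a in (1.0,1.1,1.2,1.3,1.4,1.5): print(a, proj(p,[[.6245+.018*np.cos(.2575-a),-.0525+.018*np.sin(.2575-a),.103],[.6245-.018*np.cos(.2575-a),-.0525-.018*np.sin(.2575-a),.103]]).round(1).tolist())
V=hsv[...,2]
m=cv2.inRange(hsv,(0,130,50),(7,255,255))|cv2.inRange(hsv,(170,130,50),(180,255,255)); n,l,st_,c=cv2.connectedComponentsWithStats(m)
for k in range(1,n):
    if st_[k,4]>60: print(st_[k],c[k].round(1))
E
```

```text
{'time': 71.95, 'joint_positions': [-0.3538, 0.5559, 1.4248, 0.0007, 1.1602, -0.663], 'dq': [0.0197, 0.0056, 0.0117, 0.001, -0.0009, -0.0015], 'joint_torque': [-0.7556, -45.006, -17.6481, -0.0261, 0.0381, -0.0064], 'eef_pos': [0.6242, -0.112, 0.1811], 'orientation': [1.853, 2.5363, 0.0013], 'contact_force': [-0.2043, -0.0459, 0.7909], 'torque': [-0.0221, 0.024, 0.0517], 'gripper_force': 0.0, 'finger_gap': 0.0348}
w key_shoulder 0.7 [ 0.6266 -0.0535  0.061 ] [344.  139.2]
s isolator_key 0.66 [0.7831 0.2912 0.039 ] [312.3 166.7]
s isolator_key 0.4 [ 0.6122 -0.0612  0.039 ] [343.3 213.9]
s isolator_key 0.34 [0.5868 0.0932 0.039 ] [309.3 199.9]
s key_shoulder 0.53 [ 0.6291 -0.058   0.061 ] [346.1 206.7]
s cover 0.57 [0.5622 0.0851 0.235 ] [305.  155.7]
t cover 0.83 [0.5869 0.1    0.235 ] [298.  189.5]
t cover 0.36 [0.5659 0.0288 0.235 ] [319.6 195.5]
1.0 [[355.0, 158.9], [335.1, 122.2]]
1.1 [[353.1, 159.9], [337.0, 121.2]]
1.2 [[351.2, 160.6], [339.0, 120.4]]
1.3 [[349.2, 161.1], [341.0, 119.8]]
1.4 [[347.2, 161.5], [343.1, 119.5]]
1.5 [[345.2, 161.6], [345.2, 119.3]]
[467  49  11  13  99] [472.   55.1]
[  52  106   40   64 1091] [ 71.4 135.8]
[ 320  113   48   50 1699] [343.8 137. ]
[459 144  32  35 512] [475.3 162.2]
```

```bash
python3 - <<'E'
from k import *
p=get_image("wrist")
hsv=cv2.cvtColor(p["pixels"],cv2.COLOR_RGB2HSV); m=cv2.inRange(hsv,(0,130,50),(7,255,255))|cv2.inRange(hsv,(170,130,50),(180,255,255)); m=(m>0).astype(np.float32)
W=np.zeros_like(m); W[95:185,295:395]=1; S=4
def poly(X,h=True):
    q=((proj(p,X)+.5)*S).astype(np.float32); im=np.zeros((400*S,640*S),np.uint8); cv2.fillConvexPoly(im,cv2.convexHull(q).astype(np.int32),1); return cv2.resize(im.astype(np.float32),(640,400),interpolation=cv2.INTER_AREA)
al=np.arange(0,6.29,.1)
def C(x,y,r,z): return [[x+r*np.cos(a),y+r*np.sin(a),zz] for a in al for zz in np.atleast_1d(z)]
def cost(q,a,zb):
    x,y=.6245+q[0]/1000,-.0525+q[1]/1000
    A=np.clip(poly(C(x,y,.0245,.062))-poly(C(x,y,.016,.062)),0,1)
    A=np.maximum(A,np.maximum(poly(box(x,y,.2575-a,zb+.027,.037,.036,.010)),poly(C(x,y,.011,[zb+.022,zb+.027]))))
    return (np.abs(A-m)*W).sum()
for zb in (.039,.044):
  for a in (.9,1.1,1.2,1.3,1.4,1.5,1.6):
    r=minimize(cost,[0,0],args=(a,zb),method="Nelder-Mead",options=dict(initial_simplex=[[-2,-2],[3,0],[0,3]],maxiter=40)); print(zb,a,r.x.round(1),round(r.fun))
E
```

```text
0.039 0.9 [0.6 0.1] 355
0.039 1.1 [0.6 0.2] 311
0.039 1.2 [0.6 0.2] 290
0.039 1.3 [0.6 0.2] 270
0.039 1.4 [0.4 0.1] 252
0.039 1.5 [0.5 0.2] 253
0.039 1.6 [0.5 0.3] 273
0.044 0.9 [0.4 0.2] 363
0.044 1.1 [0.6 0.1] 321
0.044 1.2 [0.4 0.1] 296
0.044 1.3 [0.5 0.4] 278
0.044 1.4 [0.4 0.2] 259
0.044 1.5 [0.3 0.2] 261
0.044 1.6 [0.3 0.3] 277
```

The key's bow stands at about 1.45 rad and the shoulder is down on the face, so the rotor is at its on stop and I hand in.

```bash
python3 -c "
from rig import *
print(job_done())"
```

```text
the job is handed in; nothing more can be done
None
```

The job is handed in: all five blue modules are stacked on the dock with the cover seated on top, and after that the red key was pushed fully into the isolator and turned clockwise to the on stop (a torque of 0.5 N m there, key bow at about 1.45 rad); the turquoise look-alike, multimeter, jar and pliers were not touched.

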